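# Cover the sterile labware containers with their own lids

## Robot

A 6-joint arm with a two-finger parallel gripper is mounted at the origin on the work surface. World frame = base frame: x ahead of the robot, y to its left, z up, the work surface at z = 0. Lengths are in m, angles in rad, forces in N, time in s.
With the tool pointing down it reaches from about 0.4 to 0.825 m from the base axis. Payload 7 kg.
Tool frame: the origin (TCP) lies at the very end of the fingers, on their centre line; the grasp point (between the pads) lies 19 mm behind it; z points along the fingers, x is the direction in which the jaws open and shut, and the axes are right-handed (so a half turn about z gives the same grasp; the last joint's range is limited). The gripper opens to 85 mm and grips with 20 to 120 N. Pads are 22 mm wide; open, the fingers measure 114 mm over their backs; the gripper's body (76 mm by 85 mm) begins 54 mm behind the grasp point. The pads swing forward as they close: fully open they stand 13 mm farther back than shut.
Start: joints at [-0.819, 0.359, 0.012, 0, -1.224, -0.288], TCP at [0.302, -0.604, 0.231] pointing down, gripper open.
Joint ranges: [-3.07, 3.07], [-1.43, 2.12], [-1.02, 1.25], [-3.03, 1.67], [-3.05, -0], [-3.03, 3.03]. Speed limits (rad/s): [2.39, 2.39, 3.01, 3.14, 3.14, 3.14].

## Interface

Orientations are given as a 3x3 rotation matrix whose columns are the frame's x, y, z axes.
In Python, from cell import r, eyes, ticket gives the robot as it stands.
- The arm moves only by the tool step_arm, never from a script. Its argument "plan" is a list of rows, each an object of numbers: "wx", "wy", "wz": the turn, a rotation vector about the tool's x, y, z in degrees; "dx", "dy", "dz": the shift along the tool's x, y, z in mm; "hand": the closure, from 0 (fully open) to 1 (shut). In form: [{"wx": .., "wy": .., "wz": .., "dx": .., "dy": .., "dz": .., "hand": ..}, ...]. A call has 1 to 8 rows; each row is the pose to reach, as a shift and turn from the pose measured when the call began, along the tool's axes at that moment; what a row does not reach only later rows make up. A row lasts 1/12 s, in which the tool goes at most 41.7 mm and 7.16 degrees, less where a joint would pass 70% of its speed; a pose out of reach is approached as far as the arm can. A call with a gripper value outside its range is refused whole. The fingers move at their own pace and stop on an object; the grip force is fixed at half the most. Time passes only in rows, so rows that repeat a pose let the fingers close. It gives the time, the measured TCP pose, the force and the opening at its end, in the units of the state.
- r.read_state(): the state, without advancing time (a new reading comes with each control period).
- eyes.camera(name): name is "scene" or "top" or "wrist"; returns (picture, depth): 480x640x3 uint8, blue, green, red; 480x640 float32, m along the optical axis (not along the pixel's ray), 0 where there is no reading.
- eyes.calibration(name): a dict with "camera_matrix" (3x3 intrinsics, pixels), "xyz" and "orientation" of the camera in the world. Camera axes: x right, y down, z forward; pixel columns grow to the right and rows downward; lengths in m; the calibration is good to about 2 mm. A picture is of the moment at which its call begins: read the wrist's pose just before it. calibration takes no time and is no camera call; for the wrist camera it gives the pose at the moment of the call.
- ticket.finish_job(): hands the job in, once; it reports no verdict.
The state is a dict: "time": time; "joints": joint angles; "dq": joint speeds; "effort": joint torques, N m; "tcp_pos": TCP position; "orientation": TCP orientation; "wrist_force": force on the tool from outside, world axes, zero at the start; "wrist_torque": the same for the moment, N m; "finger_gap": opening from 0.0 (shut) to 1.0 (fully open).
Only numpy, scipy, OpenCV 4.12 (cv2) and the standard library are available. Lean on these libraries where they do the work, as an engineer would, in place of code of your own. Each camera call takes 0.05 s, during which the arm holds its last target.

## Task

The four stainless-steel containers on the tray, big round, small round, square and oblong, are standing open: put each one's own lid back on it, knob or handle up, so that every lid drops fully home and lies flat on the rim, squared up with its container. Leave the containers, the little glass weighing bottle and the amber vial standing where they are.

Things in the scene. Friction and masses are not known exactly. Their poses are not given: they have to be found in the camera images.
- big_round_rim (a point): Middle of the mouth, at rim height, of the big round stainless-steel container, open at the top: round, 100 mm outside diameter, 75 mm tall from the tray floor it stands on, walls 3 mm, about 0.5 kg with the small labware in it; loose. z up.
- small_round_rim (a point): Middle of the mouth, at rim height, of the small round stainless-steel container, open at the top: round, 70 mm outside diameter, 60 mm tall from the tray floor it stands on, walls 3 mm, about 0.5 kg with the small labware in it; loose. z up.
- square_rim (a point): Middle of the mouth, at rim height, of the square stainless-steel container, open at the top: 84 x 84 mm outside, 65 mm tall from the tray floor it stands on, walls 3 mm, about 0.5 kg with the small labware in it; loose. z up, x and y along its sides.
- oblong_rim (a point): Middle of the mouth, at rim height, of the oblong stainless-steel container, open at the top: 104 mm (its x) x 66 mm (its y) outside, 50 mm tall from the tray floor it stands on, walls 3 mm, about 0.5 kg with the small labware in it; loose. z up, x and y along its sides.
- big_round_lid_center (a point): Centre (18.5 mm above its underside) of the big round container's steel lid, 0.12 kg, loose, right way up: plate round, 108 mm across, 3 mm thick, top 9 mm above the underside; under it a locating step 6 mm deep, round, 80 mm in diameter, entering the mouth with 7 mm play; black knob in the middle, head 24 mm diameter from 20 to 35 mm above the underside. Home: this point 12.5 mm above the rim. z up through the knob.
- small_round_lid_center (a point): Centre (18.5 mm above its underside) of the small round container's steel lid, 0.08 kg, loose, right way up: plate round, 78 mm across, 3 mm thick, top 9 mm above the underside; under it a locating step 6 mm deep, round, 50 mm in diameter, entering the mouth with 7 mm play; black knob in the middle, head 24 mm diameter from 20 to 35 mm above the underside. Home: this point 12.5 mm above the rim. z up through the knob.
- square_lid_center (a point): Centre (18.5 mm above its underside) of the square container's steel lid, 0.11 kg, loose, right way up: plate 92 x 92 mm, 3 mm thick, top 9 mm above the underside; under it a locating step 6 mm deep, 64 x 64 mm, entering the mouth with 7 mm play; black knob in the middle, head 24 mm diameter from 20 to 35 mm above the underside. Home: this point 12.5 mm above the rim. z up through the knob, x and y along its sides.
- oblong_lid_center (a point): Centre (18.5 mm above its underside) of the oblong container's steel lid, 0.11 kg, loose, right way up: plate 112 mm (its x) x 74 mm (its y), 3 mm thick, top 9 mm above the underside; under it a locating step 6 mm deep, 84 x 46 mm, entering the mouth with 7 mm play; black bar handle in the middle, along its x, 56 mm long, 14 mm wide, 26 to 37 mm above the underside. Home: this point 12.5 mm above the rim. z up through the bar, x and y along its sides.
- weighing_bottle: Small clear glass weighing bottle with a ground stopper, 26 mm diameter, 47 mm tall, standing on the tray among the containers; origin at the middle of its underside. To be left standing where it is.
- vial: Small amber glass vial with a black cap, 24 mm diameter, 48 mm tall, standing on the tray among the containers; origin at the middle of its underside. To be left standing where it is.
Not all that is in view belongs to the job. What is shaped like the part that bears oblong_lid_center but blue is not meant.

How it is judged:
By the outcome, as a careful person would: the job done as asked, in the order asked, and still so for the second after the job is handed in, with the robot touching nothing.
It also fails if it takes over 99 s, if anything falls off the work surface, if the arm or the gripper's body presses on something with over 40 N, if the wrist force passes 120 N, or if a joint passes its speed limit or range.

## Working session

There is one attempt and no reset: what is moved stays moved. The work goes in short steps, Python scripts to look and compute and a tool call to move; the robot and the scene stay as the last step left them, time stands still between calls to the robot, and variables do not carry over. Pictures are saved under pics/ and viewed, and the job is handed in when it is done.

Besides the shell and the picture viewer there is one more tool, called after ">>>" as name([rows], argument=value, ...), one row to a line, values as JSON. step_arm: Moves the arm, as the interface text tells. Its arguments: {"type":"object","properties":{"plan":{"type":"array","items":{"type":"object","properties":{"wx":{"type":"number"},"wy":{"type":"number"},"wz":{"type":"number"},"dx":{"type":"number"},"dy":{"type":"number"},"dz":{"type":"number"},"hand":{"type":"number"}}}}},"required":["plan"]}

```bash
ls; mkdir -p pics; python3 - <<'E'
from cell import r,eyes,ticket
import cv2,numpy as np
for n in ["scene","top"]:
    p,d=eyes.camera(n); cv2.imwrite(f"pics/{n}0.png",p); np.save(f"{n}0.npy",d); print(n,eyes.calibration(n))
s=r.read_state(); print(s)
E
```

```text
pics
scene {'camera_matrix': array([[534.44018451,   0.        , 316.27031483],
       [  0.        , 534.44018451, 236.8229254 ],
       [  0.        ,   0.        ,   1.        ]]), 'xyz': array([0.99088628, 0.48213829, 0.72738616]), 'orientation': array([[-0.68521911,  0.46367353, -0.56167752],
       [ 0.72818376,  0.45195054, -0.51525637],
       [ 0.01493972, -0.76206795, -0.64732468]])}
top {'camera_matrix': array([[558.89398381,   0.        , 308.74098242],
       [  0.        , 558.89398381, 240.42970963],
       [  0.        ,   0.        ,   1.        ]]), 'xyz': array([ 0.25770482, -0.02175686,  1.3123794 ]), 'orientation': array([[-0.02777188, -0.99056694,  0.13418593],
       [-0.99961326,  0.02732815, -0.0051479 ],
       [ 0.00143228, -0.134277  , -0.9909428 ]])}
{'time': 0.1, 'joints': array([-8.18936446e-01,  3.59320982e-01,  1.11541635e-02, -2.93307448e-04,
       -1.22408612e+00, -2.88098892e-01]), 'dq': array([ 9.98447045e-05, -5.68971486e-04,  2.43490414e-03,  9.78592759e-04,
        1.70009231e-04, -4.38649199e-04]), 'effort': array([-2.88056108e-04, -5.84768522e+01,  2.94109690e+01,  6.95457771e+00,
       -3.23478096e-03, -8.97381199e-06]), 'tcp_pos': array([ 0.30172138, -0.60334003,  0.23045801]), 'orientation': array([[-4.47225096e-01,  8.94421089e-01, -7.93365476e-04],
       [ 8.94420225e-01,  4.47225774e-01,  1.25233709e-03],
       [ 1.47493019e-03, -1.49525555e-04, -9.99998901e-01]]), 'wrist_force': array([ 0.32170203, -0.55898569,  0.5271654 ]), 'wrist_torque': array([-0.03022325, -0.04065986, -0.01407481]), 'finger_gap': 1.001189034948481}
```

View pics/scene0.png

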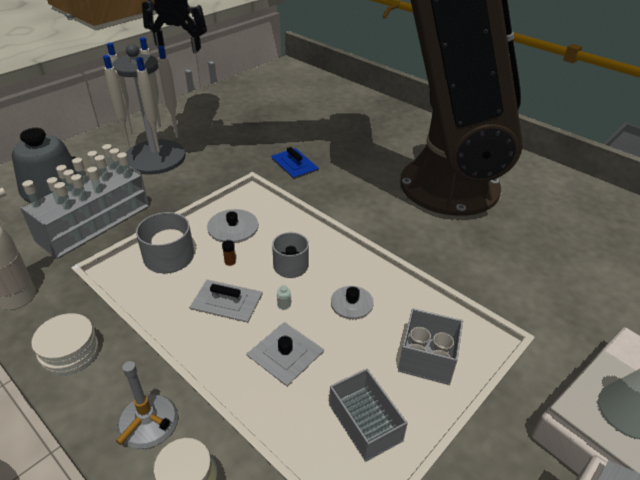

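View pics/top0.png

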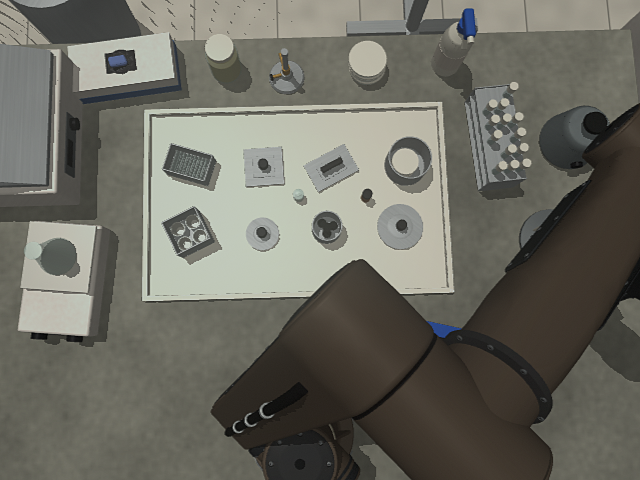

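```bash
cat > h.py <<'E'
import numpy as np,cv2
def rays(cal,uv):
    K=cal["camera_matrix"];uv=np.atleast_2d(uv).astype(float)
    c=np.c_[(uv[:,0]-K[0,2])/K[0,0],(uv[:,1]-K[1,2])/K[1,1],np.ones(len(uv))]
    return c@cal["orientation"].T
def plane(cal,uv,z):
    d=rays(cal,uv);return cal["xyz"]+d*((z-cal["xyz"][2])/d[:,2])[:,None]
def cloud(cal,d):
    v,u=np.mgrid[:d.shape[0],:d.shape[1]]
    return (cal["xyz"]+rays(cal,np.c_[u.ravel(),v.ravel()])*d.reshape(-1,1)).reshape(*d.shape,3)
E
python3 - <<'E'
from cell import r,eyes
from h import *
cal=eyes.calibration("top");P=cloud(cal,np.load("top0.npy"))
for n,(u,v) in dict(floor=(300,260),floor2=(220,130),floor3=(370,130),blid=(385,240),slid=(250,240),sqlid=(252,180),oblid=(315,180),bknob=(400,226),skn=(261,232),sqk=(263,164),obk=(332,164),bdisc=(404,162)).items(): print(n,P[v,u].round(4))
im=cv2.imread("pics/top0.png")
cv2.imwrite("pics/topz.png",cv2.resize(im[130:270,150:450],None,fx=2.6,fy=2.6,interpolation=cv2.INTER_CUBIC))
z=P[...,2];f=z[260,300]
zz=np.clip((z-f)/0.09*255,0,255).astype(np.uint8)
cv2.imwrite("pics/topd.png",cv2.resize(zz[100:300,140:460],None,fx=2.4,fy=2.4,interpolation=cv2.INTER_NEAREST))
E
```

```text
floor [ 0.3893 -0.0067  0.0012]
floor2 [0.7118 0.1795 0.0021]
floor3 [ 0.7026 -0.1852  0.    ]
blid [ 0.4309 -0.2086  0.0046]
slid [0.4395 0.11   0.0057]
sqlid [0.5841 0.1031 0.0066]
oblid [ 0.5786 -0.0475  0.012 ]
bknob [ 0.4577 -0.2396  0.0405]
skn [0.4528 0.081  0.0388]
sqk [0.6139 0.0738 0.0383]
obk [ 0.6097 -0.0879  0.0374]
bdisc [ 0.6063 -0.2547  0.0504]
```

View pics/topz.png

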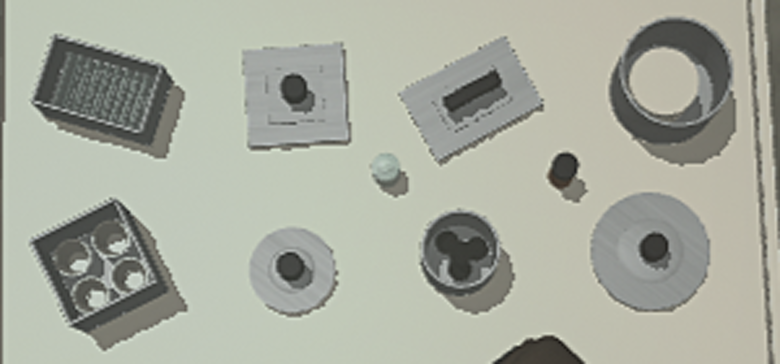

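View pics/topd.png

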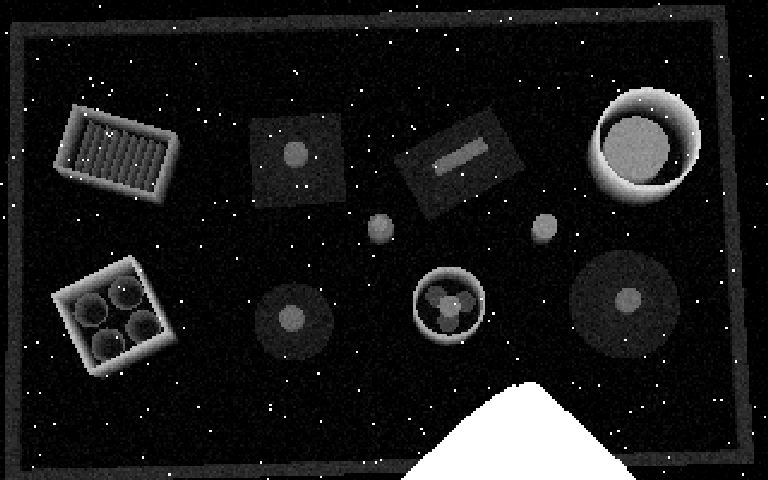

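```bash
cat > m.py <<'E'
from h import *
def measure(cal,im,d):
    P=cloud(cal,d);z=cv2.medianBlur(P[...,2].astype(np.float32),3)
    f=np.median(z[250:262,220:310]);print("floor",f.round(4))
    out={}
    def comp(box,lo,hi):
        u0,v0,u1,v1=box;m=np.zeros(z.shape,np.uint8)
        m[v0:v1,u0:u1]=((z[v0:v1,u0:u1]>f+lo)&(z[v0:v1,u0:u1]<f+hi));return m
    boxes=dict(big=(385,130,435,190,.075),small=(308,207,348,250,.060),square=(158,203,220,258,.065),oblong=(158,140,220,190,.050))
    for n,(a,b,c,e,h) in boxes.items():
        m=comp((a,b,c,e),h-.007,h+.012)
        cn=max(cv2.findContours(m,cv2.RETR_EXTERNAL,cv2.CHAIN_APPROX_NONE)[0],key=cv2.contourArea)[:,0]
        p=plane(cal,cn,f+h)[:,:2].astype(np.float32)*1000
        if n in("big","small"): print(n,cv2.minEnclosingCircle(p),cv2.fitEllipse(p))
        else: print(n,cv2.minAreaRect(p))
    lids=dict(big=(370,195,430,255),small=(240,212,285,255),square=(238,142,290,192),oblong=(300,138,362,195))
    for n,b in lids.items():
        m=comp(b,.028,.050)
        k=plane(cal,np.argwhere(m)[:,::-1],f+(.037 if n=="oblong" else .035))[:,:2].astype(np.float32)*1000
        print(n,"knob",k.mean(0),cv2.minAreaRect(k),"z",np.median(z[m>0]).round(4))
        m=comp(b,.0045,.06)
        m=cv2.morphologyEx(m,cv2.MORPH_OPEN,np.ones((3,3),np.uint8))
        cn=max(cv2.findContours(m,cv2.RETR_EXTERNAL,cv2.CHAIN_APPROX_NONE)[0],key=cv2.contourArea)
        p=plane(cal,cn[:,0],f+.009)[:,:2].astype(np.float32)*1000
        print("   plate",cv2.fitEllipse(p) if n in("big","small") else cv2.minAreaRect(p))
    for n,b in dict(wb=(288,185,310,205),vial=(358,185,376,206)).items():
        m=comp(b,.036,.06);k=plane(cal,np.argwhere(m)[:,::-1],f+.047)[:,:2]*1000;print(n,k.mean(0))
E
python3 - <<'E'
from cell import r,eyes
from m import *
np.set_printoptions(precision=1,suppress=True)
measure(eyes.calibration("top"),cv2.imread("pics/top0.png"),np.load("top0.npy"))
E
```

```text
floor 0.0017
big ((610.6712646484375, -265.0346374511719), 50.21194839477539) ((609.8273315429688, -263.1127014160156), (95.67406463623047, 96.5130386352539), 77.43854522705078)
small ((447.5520324707031, -66.75882720947266), 30.881065368652344) ((458.0897521972656, -69.05166625976562), (61.954078674316406, 64.85110473632812), 175.86126708984375)
square ((456.8436279296875, 250.0130615234375), (84.35200500488281, 82.8471908569336), 25.727622985839844)
oblong ((619.335693359375, 248.77932739257812), (104.44294738769531, 67.87633514404297), 72.23312377929688)
big knob [ 465.8 -239.6] ((494.9716796875, -213.46331787109375), (109.79035949707031, 23.31402587890625), 42.44548034667969) z 0.0383
   plate ((462.4764404296875, -243.5359344482422), (105.59383392333984, 106.24388885498047), 137.54652404785156)
small knob [453.4  81.4] ((453.126708984375, 81.20480346679688), (23.104066848754883, 22.884729385375977), 44.12125015258789) z 0.0379
   plate ((453.5630187988281, 81.42436981201172), (75.30772399902344, 75.69526672363281), 32.28715896606445)
square knob [615.7  75.4] ((615.5917358398438, 75.04344177246094), (21.13155174255371, 21.81178092956543), 88.98300170898438) z 0.0377
   plate ((616.4360961914062, 75.66444396972656), (91.93456268310547, 91.96173858642578), 2.9314558506011963)
oblong knob [601.2 -77.8] ((584.8447875976562, -56.640350341796875), (21.959983825683594, 127.66664123535156), 38.98729705810547) z 0.0375
   plate ((609.187255859375, -85.4381332397461), (76.15447998046875, 112.77779388427734), 26.301101684570312)
wb [538.7  -6.5]
vial [ 534.1 -164.9]
```

```bash
python3 - <<'E'
s=open("m.py").read()
s=s.replace('''        k=plane(cal,np.argwhere(m)''','''        _,L,S,_=cv2.connectedComponentsWithStats(m);m=(L==1+S[1:,4].argmax()).astype(np.uint8)
        k=plane(cal,np.argwhere(m)''')
s=s.replace('''        cn=max(cv2.findContours(m,cv2.RETR_EXTERNAL,cv2.CHAIN_APPROX_NONE)[0],key=cv2.contourArea)[:,0]
''','''        _,L,S,_=cv2.connectedComponentsWithStats(m);m=(L==1+S[1:,4].argmax()).astype(np.uint8)
        cn=np.vstack(cv2.findContours(m,cv2.RETR_EXTERNAL,cv2.CHAIN_APPROX_NONE)[0])
        cn=cv2.convexHull(cn)[:,0]
''')
open("m.py","w").write(s)
E
python3 - <<'E'
from cell import r,eyes
from m import *
np.set_printoptions(precision=1,suppress=True)
measure(eyes.calibration("top"),cv2.imread("pics/top0.png"),np.load("top0.npy"))
p,d=eyes.camera("wrist");cv2.imwrite("pics/w0.png",p)
c=eyes.calibration("wrist");s=r.read_state()
print(s["orientation"].T@(c["xyz"]-s["tcp_pos"]),s["orientation"].T@c["orientation"],c["camera_matrix"])
E
```

```text
floor 0.0017
big ((610.67138671875, -265.0343933105469), 50.211952209472656) ((610.46044921875, -263.8836975097656), (97.48548126220703, 99.56034088134766), 87.8599853515625)
small ((447.5520324707031, -66.75882720947266), 30.881065368652344) ((449.5499267578125, -67.5018081665039), (47.082786560058594, 61.173187255859375), 173.64796447753906)
square ((456.8435974121094, 250.0130615234375), (84.35199737548828, 82.84717559814453), 25.727582931518555)
oblong ((619.3355712890625, 248.77935791015625), (104.44294738769531, 67.8763427734375), 72.23312377929688)
big knob [ 462.  -243.3] ((461.7410888671875, -242.7772216796875), (23.297557830810547, 21.087766647338867), 88.42169952392578) z 0.0382
   plate ((462.4764404296875, -243.5359344482422), (105.59383392333984, 106.24388885498047), 137.54652404785156)
small knob [453.4  81.4] ((453.126708984375, 81.20480346679688), (23.104066848754883, 22.884729385375977), 44.12125015258789) z 0.0379
   plate ((453.5630187988281, 81.42436981201172), (75.30772399902344, 75.69526672363281), 32.28715896606445)
square knob [615.7  75.4] ((615.5917358398438, 75.04344177246094), (21.13155174255371, 21.81178092956543), 88.98300170898438) z 0.0377
   plate ((616.4360961914062, 75.66444396972656), (91.93456268310547, 91.96173858642578), 2.9314558506011963)
oblong knob [607.9 -85.2] ((607.9812622070312, -85.46810150146484), (14.671761512756348, 55.9991455078125), 27.65428352355957) z 0.0375
   plate ((609.187255859375, -85.4381332397461), (76.15447998046875, 112.77779388427734), 26.301101684570312)
wb [538.7  -6.5]
vial [ 534.1 -164.9]
[-0.  -0.1 -0.1] [[ 1.   0.  -0. ]
 [-0.   1.   0.3]
 [ 0.  -0.3  1. ]] [[353.8   0.  318.3]
 [  0.  353.8 237.1]
 [  0.    0.    1. ]]
```

View pics/w0.png

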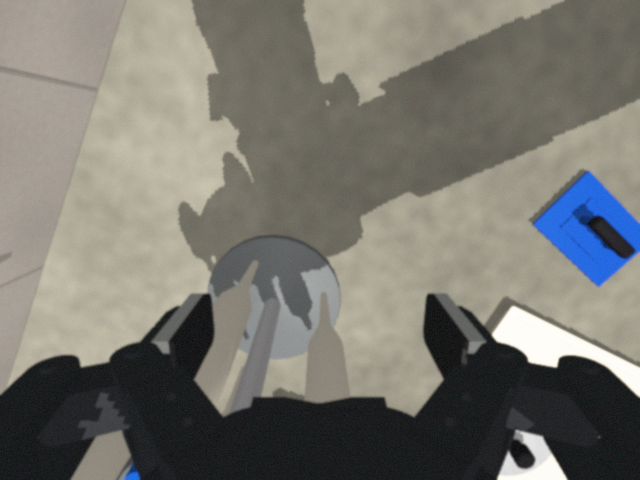

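```bash
cat > go.py <<'E'
import sys
from cell import r,eyes
from h import *
from scipy.spatial.transform import Rotation as R
def pose_go(x,y,z,yaw):
    s=r.read_state();c,n=np.cos(np.radians(yaw)),np.sin(np.radians(yaw))
    T=np.array([[c,n,0],[n,-c,0],[0,0,-1.]])
    O=s["orientation"];d=O.T@(np.array([x,y,z])-s["tcp_pos"]*1000)
    w=R.from_matrix(O.T@T).as_rotvec(degrees=True)
    print("t",s["time"].round(2) if hasattr(s["time"],"round") else s["time"],"tcp",(s["tcp_pos"]*1000).round(1),"yaw",np.degrees(np.arctan2(O[1,0],O[0,0])).round(1),"gap",round(float(s["finger_gap"]),3),"F",s["wrist_force"].round(1),"q",np.degrees(s["joints"]).round(0))
    print("d",d.round(1),"w",w.round(1))
if __name__=="__main__": pose_go(*map(float,sys.argv[1:5]))
E
python3 go.py 302 -603 310 116.6; python3 go.py 462 -243 310 116.6
python3 - <<'E'
from cell import r,eyes
from h import *
cal=eyes.calibration("top");P=cloud(cal,np.load("top0.npy"));z=P[...,2]
m=np.zeros(z.shape,np.uint8);m[205:250,306:348]=(z[205:250,306:348]>.052)&(z[205:250,306:348]<.075)
_,L,S,_=cv2.connectedComponentsWithStats(m);m=(L==1+S[1:,4].argmax()).astype(np.uint8)
cn=cv2.convexHull(np.argwhere(m)[:,::-1].astype(np.int32))[:,0];p=plane(cal,cn,.0617)[:,:2].astype(np.float32)*1000
print(cv2.fitEllipse(p),cv2.minEnclosingCircle(p),S)
E
```

```text
t 0.15 tcp [ 301.8 -603.4  230.6] yaw 116.6 gap 1.0 F [-0.   0.5  0.6] q [-47.  21.   1.  -0. -70. -17.]
d [  0.3   0.4 -79.4] w [-0.  -0.1 -0. ]
t 0.15 tcp [ 301.8 -603.4  230.6] yaw 116.6 gap 1.0 F [-0.   0.5  0.6] q [-47.  21.   1.  -0. -70. -17.]
d [250.8 304.5 -79.1] w [-0.  -0.1 -0. ]
((459.9067687988281, -69.31722259521484), (68.6583251953125, 70.36033630371094), 73.78763580322266) ((459.84637451171875, -69.3829574584961), 35.2272834777832) [[     0      0    640    480 307047]
 [   312    211     30     31    152]
 [   330    227      1      1      1]]
```

>>> step_arm([
  {"dz": -40,"hand": 0.3},
  {"dz": -79,"hand": 0.3},
  {"dz": -79,"hand": 0.3},
  {"dx": 250.8,"dy": 304.5,"dz": -79,"hand": 0.3},
  {"dx": 250.8,"dy": 304.5,"dz": -79,"hand": 0.3},
  {"dx": 250.8,"dy": 304.5,"dz": -79,"hand": 0.3},
  {"dx": 250.8,"dy": 304.5,"dz": -79,"hand": 0.3},
  {"dx": 250.8,"dy": 304.5,"dz": -79,"hand": 0.3},
])

```text
validation failed for argument at $.pl...
```

```bash
python3 go.py 462 -243 140 116.6
```

```text
t 0.15 tcp [ 301.8 -603.4  230.6] yaw 116.6 gap 1.0 F [-0.   0.5  0.6] q [-47.  21.   1.  -0. -70. -17.]
d [250.5 304.5  90.9] w [-0.  -0.1 -0. ]
```

All keys must presumably be given in each row.

>>> step_arm([
  {"wx": 0,"wy": 0,"wz": 0,"dx": 0,"dy": 0,"dz": -40,"hand": 0.3},
  {"wx": 0,"wy": 0,"wz": 0,"dx": 0,"dy": 0,"dz": -79,"hand": 0.3},
  {"wx": 0,"wy": 0,"wz": 0,"dx": 0,"dy": 0,"dz": -79,"hand": 0.3},
  {"wx": 0,"wy": 0,"wz": 0,"dx": 251,"dy": 304,"dz": -79,"hand": 0.3},
  {"wx": 0,"wy": 0,"wz": 0,"dx": 251,"dy": 304,"dz": -79,"hand": 0.3},
  {"wx": 0,"wy": 0,"wz": 0,"dx": 251,"dy": 304,"dz": -79,"hand": 0.3},
  {"wx": 0,"wy": 0,"wz": 0,"dx": 251,"dy": 304,"dz": -79,"hand": 0.3},
  {"wx": 0,"wy": 0,"wz": 0,"dx": 251,"dy": 304,"dz": -79,"hand": 0.3},
])

```text
time: 0.82
tcp_pos: [0.3864, -0.4112, 0.3095]
orientation: [[-0.447, 0.895, -0.001], [0.895, 0.447, 0.001], [0.001, -0.0, -1.0]]
wrist_force: [1.2, 0.1, -0.7]
finger_gap: 0.699
```

```bash
python3 go.py 462 -243 140 116.6
```

```text
t 0.8167 tcp [ 386.4 -411.2  309.5] yaw 116.5 gap 0.699 F [ 1.2  0.1 -0.7] q [-27.   8.  -6.  -0. -76. -37.]
d [116.5 142.8 169.6] w [-0.  -0.1 -0.1]
```

>>> step_arm([
  {"wx": 0,"wy": 0,"wz": 0,"dx": 117,"dy": 143,"dz": 100,"hand": 0.4},
  {"wx": 0,"wy": 0,"wz": 0,"dx": 117,"dy": 143,"dz": 100,"hand": 0.4},
  {"wx": 0,"wy": 0,"wz": 0,"dx": 117,"dy": 143,"dz": 130,"hand": 0.4},
  {"wx": 0,"wy": 0,"wz": 0,"dx": 117,"dy": 143,"dz": 150,"hand": 0.4},
  {"wx": 0,"wy": 0,"wz": 0,"dx": 117,"dy": 143,"dz": 160,"hand": 0.4},
  {"wx": 0,"wy": 0,"wz": 0,"dx": 117,"dy": 143,"dz": 160,"hand": 0.4},
  {"wx": 0,"wy": 0,"wz": 0,"dx": 117,"dy": 143,"dz": 160,"hand": 0.4},
  {"wx": 0,"wy": 0,"wz": 0,"dx": 117,"dy": 143,"dz": 160,"hand": 0.4},
])

```text
time: 1.48
tcp_pos: [0.4612, -0.2412, 0.148]
orientation: [[-0.449, 0.894, -0.005], [0.894, 0.449, 0.002], [0.004, -0.003, -1.0]]
wrist_force: [1.2, -0.9, 0.7]
finger_gap: 0.6
```

```bash
python3 go.py 462 -243 17 116.6; python3 - <<'E'
from cell import r,eyes
from h import *
s=r.read_state();c=eyes.calibration("wrist");p,d=eyes.camera("wrist");cv2.imwrite("pics/w1.png",p);np.save("w1.npy",d)
P=cloud(c,d)
# dark knob: points z in .03-.045
z=P[...,2];m=((z>.028)&(z<.048)).astype(np.uint8);m=cv2.medianBlur(m,5)
_,L,S,C=cv2.connectedComponentsWithStats(m)
for i in np.argsort(-S[1:,4])[:4]+1: print(S[i],C[i].round(0),(P[L==i].mean(0)*1000).round(1))
E
```

```text
t 1.4833 tcp [ 461.2 -241.2  148. ] yaw 116.7 gap 0.6 F [ 1.2 -0.9  0.7] q [ -6.  10. -25.  -0. -55. -57.]
d [ -2.4   0.4 131. ] w [-0.2 -0.2  0.1]
[   0  202   37  123 1496] [  9. 247.] [ 570.9 -439.2   43.5]
[ 460  283   77   62 1269] [487. 304.] [453.1 -98.3  38.8]
[525 306  32  52 912] [543. 334.] [454.6 -43.3  39.2]
[297 217  32  34 858] [313. 233.] [ 463.  -245.3   38.6]
```

View pics/w1.png

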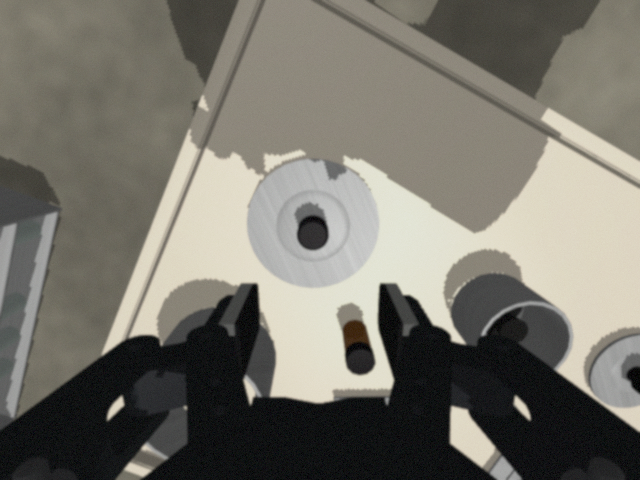

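```bash
python3 go.py 462.5 -244.3 16 116.6
```

```text
t 1.5333 tcp [ 462.1 -242.2  149.6] yaw 116.6 gap 0.601 F [ 0.  -0.6  0.8] q [ -6.  10. -25.  -0. -55. -57.]
d [ -2.3  -0.4 133.6] w [-0.1 -0.1  0. ]
```

>>> step_arm([
  {"wx": 0,"wy": 0,"wz": 0,"dx": -2.3,"dy": -0.4,"dz": 40,"hand": 0.4},
  {"wx": 0,"wy": 0,"wz": 0,"dx": -2.3,"dy": -0.4,"dz": 75,"hand": 0.4},
  {"wx": 0,"wy": 0,"wz": 0,"dx": -2.3,"dy": -0.4,"dz": 105,"hand": 0.4},
  {"wx": 0,"wy": 0,"wz": 0,"dx": -2.3,"dy": -0.4,"dz": 125,"hand": 0.4},
  {"wx": 0,"wy": 0,"wz": 0,"dx": -2.3,"dy": -0.4,"dz": 133.6,"hand": 0.4},
  {"wx": 0,"wy": 0,"wz": 0,"dx": -2.3,"dy": -0.4,"dz": 133.6,"hand": 0.4},
  {"wx": 0,"wy": 0,"wz": 0,"dx": -2.3,"dy": -0.4,"dz": 133.6,"hand": 0.9},
  {"wx": 0,"wy": 0,"wz": 0,"dx": -2.3,"dy": -0.4,"dz": 133.6,"hand": 1},
])

```text
time: 2.2
tcp_pos: [0.4639, -0.245, 0.0178]
orientation: [[-0.448, 0.894, 0.001], [0.894, 0.448, 0.0], [-0.0, 0.001, -1.0]]
wrist_force: [0.4, -0.0, -0.2]
finger_gap: 0.328
```

>>> step_arm([
  {"wx": 0,"wy": 0,"wz": 0,"dx": 0,"dy": 0,"dz": 0,"hand": 1},
  {"wx": 0,"wy": 0,"wz": 0,"dx": 0,"dy": 0,"dz": 0,"hand": 1},
  {"wx": 0,"wy": 0,"wz": 0,"dx": 0,"dy": 0,"dz": 0,"hand": 1},
])

```text
time: 2.45
tcp_pos: [0.4646, -0.2451, 0.0189]
orientation: [[-0.448, 0.894, 0.003], [0.894, 0.448, 0.0], [-0.001, 0.003, -1.0]]
wrist_force: [-0.5, 0.2, -0.1]
finger_gap: 0.253
```

```bash
python3 go.py 610.5 -264.5 140 116.6
```

```text
t 2.45 tcp [ 464.6 -245.1   18.9] yaw 116.6 gap 0.253 F [-0.5  0.2 -0.1] q [ -6.  20. -33.  -0. -37. -57.]
d [ -82.9  122.1 -120.7] w [0.2 0.1 0. ]
```

>>> step_arm([
  {"wx": 0,"wy": 0,"wz": 0,"dx": 0,"dy": 0,"dz": -20,"hand": 1},
  {"wx": 0,"wy": 0,"wz": 0,"dx": 0,"dy": 0,"dz": -50,"hand": 1},
  {"wx": 0,"wy": 0,"wz": 0,"dx": 0,"dy": 0,"dz": -80,"hand": 1},
  {"wx": 0,"wy": 0,"wz": 0,"dx": 0,"dy": 0,"dz": -110,"hand": 1},
  {"wx": 0,"wy": 0,"wz": 0,"dx": 0,"dy": 0,"dz": -120,"hand": 1},
  {"wx": 0,"wy": 0,"wz": 0,"dx": -40,"dy": 60,"dz": -120,"hand": 1},
  {"wx": 0,"wy": 0,"wz": 0,"dx": -60,"dy": 90,"dz": -120,"hand": 1},
  {"wx": 0,"wy": 0,"wz": 0,"dx": -82.9,"dy": 122.1,"dz": -120,"hand": 1},
])

```text
time: 3.12
tcp_pos: [0.5896, -0.2613, 0.1407]
orientation: [[-0.448, 0.894, 0.006], [0.894, 0.448, -0.0], [-0.003, 0.005, -1.0]]
wrist_force: [0.4, 0.0, -0.8]
finger_gap: 0.257
```

```bash
python3 go.py 610.5 -264.5 140 116.6; python3 - <<'E'
from cell import r,eyes
import cv2
p,d=eyes.camera("wrist");cv2.imwrite("pics/w2.png",p)
p,d=eyes.camera("scene");cv2.imwrite("pics/s2.png",p[100:400,60:460])
E
```

```text
t 3.1167 tcp [ 589.6 -261.3  140.7] yaw 116.6 gap 0.257 F [ 0.4  0.  -0.8] q [ -7.  21. -10.  -0. -58. -57.]
d [-12.2  17.2   0.8] w [0.3 0.1 0. ]
```

View pics/w2.png

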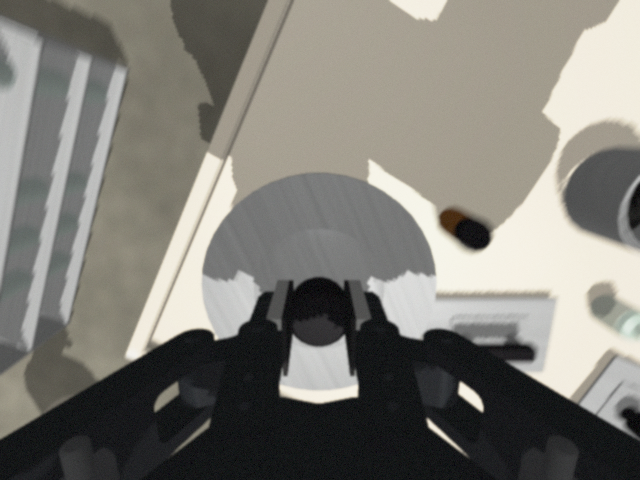

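View pics/s2.png

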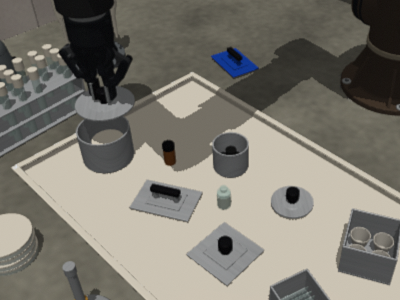

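```bash
python3 go.py 611.5 -265 89 116.6
```

```text
t 3.2167 tcp [ 593.  -261.8  137.9] yaw 116.7 gap 0.251 F [-1.7  0.4 -1.7] q [ -7.  22. -10.   0. -58. -57.]
d [-11.   14.9  49. ] w [0.2 0.1 0.1]
```

>>> step_arm([
  {"wx": 0.2,"wy": 0.1,"wz": 0,"dx": -11,"dy": 14.9,"dz": 0,"hand": 1},
  {"wx": 0.2,"wy": 0.1,"wz": 0,"dx": -11,"dy": 14.9,"dz": 15,"hand": 1},
  {"wx": 0.2,"wy": 0.1,"wz": 0,"dx": -11,"dy": 14.9,"dz": 30,"hand": 1},
  {"wx": 0.2,"wy": 0.1,"wz": 0,"dx": -11,"dy": 14.9,"dz": 40,"hand": 1},
  {"wx": 0.2,"wy": 0.1,"wz": 0,"dx": -11,"dy": 14.9,"dz": 45,"hand": 1},
  {"wx": 0.2,"wy": 0.1,"wz": 0,"dx": -11,"dy": 14.9,"dz": 48,"hand": 1},
  {"wx": 0.2,"wy": 0.1,"wz": 0,"dx": -11,"dy": 14.9,"dz": 49,"hand": 1},
  {"wx": 0.2,"wy": 0.1,"wz": 0,"dx": -11,"dy": 14.9,"dz": 49,"hand": 1},
])

```text
time: 3.88
tcp_pos: [0.6117, -0.265, 0.0895]
orientation: [[-0.449, 0.893, 0.001], [0.893, 0.449, -0.001], [-0.001, 0.0, -1.0]]
wrist_force: [-0.2, -0.9, -0.6]
finger_gap: 0.254
```

```bash
python3 go.py 611.5 -265 88 116.6
```

```text
t 3.8833 tcp [ 611.7 -265.    89.5] yaw 116.7 gap 0.254 F [-0.2 -0.9 -0.6] q [ -7.  26. -10.   0. -53. -57.]
d [ 0.1 -0.1  1.5] w [0.  0.1 0.1]
```

>>> step_arm([
  {"wx": 0,"wy": 0,"wz": 0,"dx": 0,"dy": 0,"dz": 1.3,"hand": 1},
  {"wx": 0,"wy": 0,"wz": 0,"dx": 0,"dy": 0,"dz": 1.5,"hand": 1},
  {"wx": 0,"wy": 0,"wz": 0,"dx": 0,"dy": 0,"dz": 1.5,"hand": 0.6},
  {"wx": 0,"wy": 0,"wz": 0,"dx": 0,"dy": 0,"dz": 1.5,"hand": 0.4},
  {"wx": 0,"wy": 0,"wz": 0,"dx": 0,"dy": 0,"dz": 1.5,"hand": 0.4},
  {"wx": 0,"wy": 0,"wz": 0,"dx": 0,"dy": 0,"dz": 1.5,"hand": 0.4},
  {"wx": 0,"wy": 0,"wz": 0,"dx": 0,"dy": 0,"dz": -20,"hand": 0.4},
  {"wx": 0,"wy": 0,"wz": 0,"dx": 0,"dy": 0,"dz": -50,"hand": 0.4},
])

```text
time: 4.55
tcp_pos: [0.6096, -0.2644, 0.137]
orientation: [[-0.449, 0.894, -0.005], [0.894, 0.449, 0.0], [0.003, -0.005, -1.0]]
wrist_force: [0.3, -0.3, 0.3]
finger_gap: 0.594
```

```bash
python3 go.py 453.4 81.4 160 116.6;python3 - <<'E'
from cell import r,eyes
import cv2
p,d=eyes.camera("scene");cv2.imwrite("pics/s3.png",cv2.resize(p[150:350,60:360],None,fx=2.5,fy=2.5))
E
```

```text
t 4.55 tcp [ 609.6 -264.4  137. ] yaw 116.7 gap 0.594 F [ 0.3 -0.3  0.3] q [ -7.  24.  -7.   0. -59. -57.]
d [379.2  15.6 -22.1] w [-0.3 -0.2  0.1]
```

View pics/s3.png

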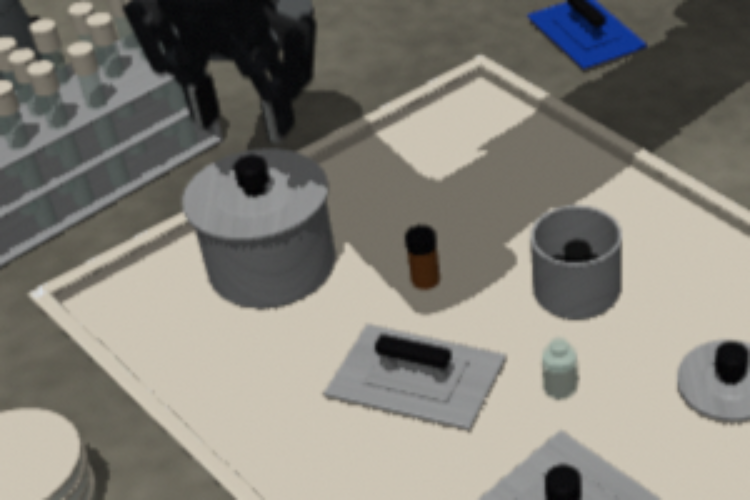

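>>> step_arm([
  {"wx": 0,"wy": 0,"wz": 0,"dx": 379,"dy": 15.6,"dz": -22,"hand": 0.4},
  {"wx": 0,"wy": 0,"wz": 0,"dx": 379,"dy": 15.6,"dz": -22,"hand": 0.4},
  {"wx": 0,"wy": 0,"wz": 0,"dx": 379,"dy": 15.6,"dz": -22,"hand": 0.4},
  {"wx": 0,"wy": 0,"wz": 0,"dx": 379,"dy": 15.6,"dz": -22,"hand": 0.4},
  {"wx": 0,"wy": 0,"wz": 0,"dx": 379,"dy": 15.6,"dz": -22,"hand": 0.4},
  {"wx": 0,"wy": 0,"wz": 0,"dx": 379,"dy": 15.6,"dz": -22,"hand": 0.4},
  {"wx": 0,"wy": 0,"wz": 0,"dx": 379,"dy": 15.6,"dz": -22,"hand": 0.4},
  {"wx": 0,"wy": 0,"wz": 0,"dx": 379,"dy": 15.6,"dz": -22,"hand": 0.4},
])

```text
time: 5.27
tcp_pos: [0.4744, 0.0398, 0.1632]
orientation: [[-0.45, 0.893, 0.007], [0.893, 0.45, -0.003], [-0.006, 0.005, -1.0]]
wrist_force: [1.2, 1.5, -0.2]
finger_gap: 0.602
```

```bash
python3 go.py 453.4 81.4 140 116.6
```

```text
t 5.2667 tcp [474.4  39.8 163.2] yaw 116.8 gap 0.602 F [ 1.2  1.5 -0.2] q [ 29.   5. -30.   0. -55. -92.]
d [46.7 -0.1 22.9] w [0.3 0.3 0.2]
```

>>> step_arm([
  {"wx": 0.3,"wy": 0.3,"wz": 0,"dx": 35,"dy": 0,"dz": 10,"hand": 0.4},
  {"wx": 0.3,"wy": 0.3,"wz": 0,"dx": 47,"dy": 0,"dz": 20,"hand": 0.4},
  {"wx": 0.3,"wy": 0.3,"wz": 0,"dx": 47,"dy": 0,"dz": 23,"hand": 0.4},
  {"wx": 0.3,"wy": 0.3,"wz": 0,"dx": 47,"dy": 0,"dz": 23,"hand": 0.4},
])

```text
time: 5.6
tcp_pos: [0.4529, 0.0823, 0.1396]
orientation: [[-0.452, 0.892, -0.001], [0.892, 0.452, -0.001], [-0.001, -0.001, -1.0]]
wrist_force: [-1.1, -0.7, 0.6]
finger_gap: 0.595
```

```bash
cat > knob.py <<'E'
import sys
from cell import r,eyes
from h import *
n=sys.argv[1];s=r.read_state();c=eyes.calibration("wrist");p,d=eyes.camera("wrist");cv2.imwrite(f"pics/{n}.png",p);np.save(n+".npy",d)
P=cloud(c,d);z=P[...,2];m=((z>.028)&(z<.048)).astype(np.uint8);m=cv2.medianBlur(m,5)
_,L,S,C=cv2.connectedComponentsWithStats(m)
for i in np.argsort(-S[1:,4])[:5]+1:
    q=P[L==i];q=q[q[:,2]>.033];print(S[i],C[i].round(0),(q.mean(0)*1000).round(1),cv2.minAreaRect((q[:,:2]*1000).astype(np.float32)))
E
python3 knob.py w4; python3 go.py 453.4 81.4 17 116.6
```

```text
[  51   98   70  101 2302] [ 75. 148.] [472.7 -90.4  42.1] ((427.1297607421875, -32.40351104736328), (63.05763626098633, 169.34494018554688), 42.74259948730469)
[ 449  282  128   61 1766] [496. 296.] [434.4 220.2  42.1] ((438.15423583984375, 158.07266235351562), (218.24798583984375, 79.33567810058594), 86.99327850341797)
[ 509  309   65   62 1716] [549. 335.] [442.  280.   41.7] ((422.42218017578125, 174.71641540527344), (253.57913208007812, 44.346649169921875), 80.083251953125)
[   0  305   74   21 1404] [ 36. 315.] [607.4 -83.2  38.5] ((516.7982177734375, -17.554908752441406), (34.6759147644043, 281.39031982421875), 53.97105026245117)
[ 119   97   50   99 1138] [153. 145.] [446.8 -44.6  42. ] ((422.764892578125, -5.219825744628906), (64.58193969726562, 127.4648666381836), 31.55230140686035)
t 5.65 tcp [453.5  81.8 140. ] yaw 116.8 gap 0.598 F [ 0.6 -0.1 -0.7] q [ 35.   5. -33.   0. -52. -98.]
d [ -0.2  -0.2 123. ] w [-0.   0.1  0.2]
```

View pics/w4.png

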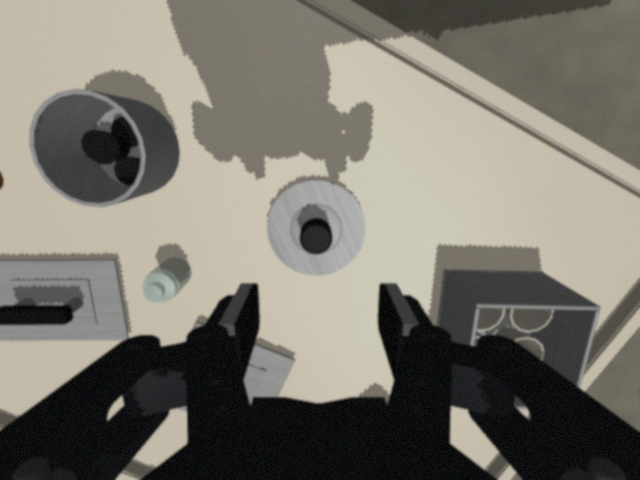

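>>> step_arm([
  {"wx": 0,"wy": 0,"wz": 0,"dx": -0.6,"dy": 0,"dz": 40,"hand": 0.4},
  {"wx": 0,"wy": 0,"wz": 0,"dx": -0.6,"dy": 0,"dz": 75,"hand": 0.4},
  {"wx": 0,"wy": 0,"wz": 0,"dx": -0.6,"dy": 0,"dz": 105,"hand": 0.4},
  {"wx": 0,"wy": 0,"wz": 0,"dx": -0.6,"dy": 0,"dz": 118,"hand": 0.4},
  {"wx": 0,"wy": 0,"wz": 0,"dx": -0.6,"dy": 0,"dz": 123,"hand": 0.4},
  {"wx": 0,"wy": 0,"wz": 0,"dx": -0.6,"dy": 0,"dz": 123,"hand": 0.4},
  {"wx": 0,"wy": 0,"wz": 0,"dx": -0.6,"dy": 0,"dz": 123,"hand": 0.9},
  {"wx": 0,"wy": 0,"wz": 0,"dx": -0.6,"dy": 0,"dz": 123,"hand": 1},
])

```text
time: 6.32
tcp_pos: [0.4549, 0.0814, 0.0183]
orientation: [[-0.451, 0.892, 0.002], [0.892, 0.451, -0.0], [-0.001, 0.002, -1.0]]
wrist_force: [0.6, 0.1, 1.1]
finger_gap: 0.327
```

>>> step_arm([
  {"wx": 0,"wy": 0,"wz": 0,"dx": 0,"dy": 0,"dz": 0,"hand": 1},
  {"wx": 0,"wy": 0,"wz": 0,"dx": 0,"dy": 0,"dz": 0,"hand": 1},
  {"wx": 0,"wy": 0,"wz": 0,"dx": 0,"dy": 0,"dz": 0,"hand": 1},
  {"wx": 0,"wy": 0,"wz": 0,"dx": 0,"dy": 0,"dz": 0,"hand": 1},
])

```text
time: 6.65
tcp_pos: [0.4552, 0.0816, 0.0188]
orientation: [[-0.451, 0.892, 0.003], [0.892, 0.451, 0.001], [-0.001, 0.003, -1.0]]
wrist_force: [0.5, 0.3, 1.0]
finger_gap: 0.255
```

```bash
python3 go.py 460 -69.3 130 116.6
```

```text
t 6.65 tcp [455.2  81.6  18.8] yaw 116.8 gap 0.255 F [0.5 0.3 1. ] q [ 35.  16. -41.   0. -33. -98.]
d [-136.9  -63.4 -111.3] w [0.2 0.  0.2]
```

>>> step_arm([
  {"wx": 0,"wy": 0,"wz": 0,"dx": 0,"dy": 0,"dz": -20,"hand": 1},
  {"wx": 0,"wy": 0,"wz": 0,"dx": 0,"dy": 0,"dz": -55,"hand": 1},
  {"wx": 0,"wy": 0,"wz": 0,"dx": 0,"dy": 0,"dz": -90,"hand": 1},
  {"wx": 0,"wy": 0,"wz": 0,"dx": -30,"dy": -14,"dz": -111,"hand": 1},
  {"wx": 0,"wy": 0,"wz": 0,"dx": -66,"dy": -30,"dz": -111,"hand": 1},
  {"wx": 0,"wy": 0,"wz": 0,"dx": -100,"dy": -47,"dz": -111,"hand": 1},
  {"wx": 0,"wy": 0,"wz": 0,"dx": -137,"dy": -62,"dz": -111,"hand": 1},
  {"wx": 0,"wy": 0,"wz": 0,"dx": -137,"dy": -62,"dz": -111,"hand": 1},
])

```text
time: 7.32
tcp_pos: [0.4605, -0.0736, 0.1299]
orientation: [[-0.447, 0.894, 0.003], [0.894, 0.447, 0.0], [-0.001, 0.002, -1.0]]
wrist_force: [0.6, 0.2, -1.4]
finger_gap: 0.255
```

```bash
python3 go.py 461.5 -69 73.5 116.6;python3 - <<'E'
from cell import r,eyes
import cv2
p,d=eyes.camera("scene");cv2.imwrite("pics/s5.png",cv2.resize(p[150:350,160:460],None,fx=2.5,fy=2.5))
E
```

```text
t 7.3167 tcp [460.5 -73.6 129.9] yaw 116.6 gap 0.255 F [ 0.6  0.2 -1.4] q [ 15.   6. -33.   0. -51. -79.]
d [ 3.7  2.8 56.4] w [ 0.1  0.1 -0. ]
```

View pics/s5.png

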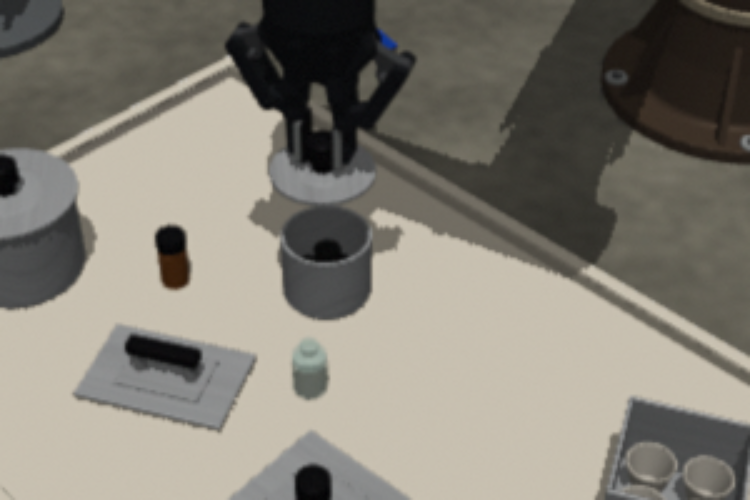

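>>> step_arm([
  {"wx": 0,"wy": 0,"wz": 0,"dx": 3.7,"dy": 2.8,"dz": 10,"hand": 1},
  {"wx": 0,"wy": 0,"wz": 0,"dx": 3.7,"dy": 2.8,"dz": 25,"hand": 1},
  {"wx": 0,"wy": 0,"wz": 0,"dx": 3.7,"dy": 2.8,"dz": 40,"hand": 1},
  {"wx": 0,"wy": 0,"wz": 0,"dx": 3.7,"dy": 2.8,"dz": 50,"hand": 1},
  {"wx": 0,"wy": 0,"wz": 0,"dx": 3.7,"dy": 2.8,"dz": 54,"hand": 1},
  {"wx": 0,"wy": 0,"wz": 0,"dx": 3.7,"dy": 2.8,"dz": 56,"hand": 1},
  {"wx": 0,"wy": 0,"wz": 0,"dx": 3.7,"dy": 2.8,"dz": 56.5,"hand": 1},
  {"wx": 0,"wy": 0,"wz": 0,"dx": 3.7,"dy": 2.8,"dz": 56.5,"hand": 1},
])

```text
time: 8.03
tcp_pos: [0.4621, -0.0668, 0.0737]
orientation: [[-0.447, 0.895, 0.003], [0.895, 0.447, 0.001], [-0.001, 0.003, -1.0]]
wrist_force: [0.1, -0.1, -1.6]
finger_gap: 0.26
```

```bash
python3 go.py 461.5 -69 73 116.6
```

```text
t 8.0333 tcp [462.1 -66.8  73.7] yaw 116.6 gap 0.26 F [ 0.1 -0.1 -1.6] q [ 16.  11. -37.   0. -42. -80.]
d [-1.7 -1.6  0.7] w [ 0.2  0.1 -0. ]
```

>>> step_arm([
  {"wx": 0,"wy": 0,"wz": 0,"dx": -1.7,"dy": -1.6,"dz": 0,"hand": 1},
  {"wx": 0,"wy": 0,"wz": 0,"dx": -1.7,"dy": -1.6,"dz": 0.7,"hand": 1},
  {"wx": 0,"wy": 0,"wz": 0,"dx": -1.7,"dy": -1.6,"dz": 0.7,"hand": 0.6},
  {"wx": 0,"wy": 0,"wz": 0,"dx": -1.7,"dy": -1.6,"dz": 0.7,"hand": 0.4},
  {"wx": 0,"wy": 0,"wz": 0,"dx": -1.7,"dy": -1.6,"dz": 0.7,"hand": 0.4},
  {"wx": 0,"wy": 0,"wz": 0,"dx": -1.7,"dy": -1.6,"dz": 0.7,"hand": 0.4},
  {"wx": 0,"wy": 0,"wz": 0,"dx": -1.7,"dy": -1.6,"dz": -20,"hand": 0.4},
  {"wx": 0,"wy": 0,"wz": 0,"dx": -1.7,"dy": -1.6,"dz": -60,"hand": 0.4},
])

```text
time: 8.7
tcp_pos: [0.4582, -0.0695, 0.1307]
orientation: [[-0.446, 0.895, -0.005], [0.895, 0.446, -0.001], [0.002, -0.005, -1.0]]
wrist_force: [1.2, 0.2, -1.0]
finger_gap: 0.598
```

```bash
python3 go.py 615.8 75.4 150 140;python3 - <<'E'
from cell import r,eyes
import cv2
p,d=eyes.camera("scene");cv2.imwrite("pics/s6.png",cv2.resize(p[150:350,160:460],None,fx=2.5,fy=2.5))
E
```

```text
t 8.7 tcp [458.2 -69.5 130.7] yaw 116.5 gap 0.598 F [ 1.2  0.2 -1. ] q [ 16.   6. -33.  -0. -51. -79.]
d [ 59.4 205.6 -20.3] w [ -0.3  -0.2 -23.5]
```

View pics/s6.png

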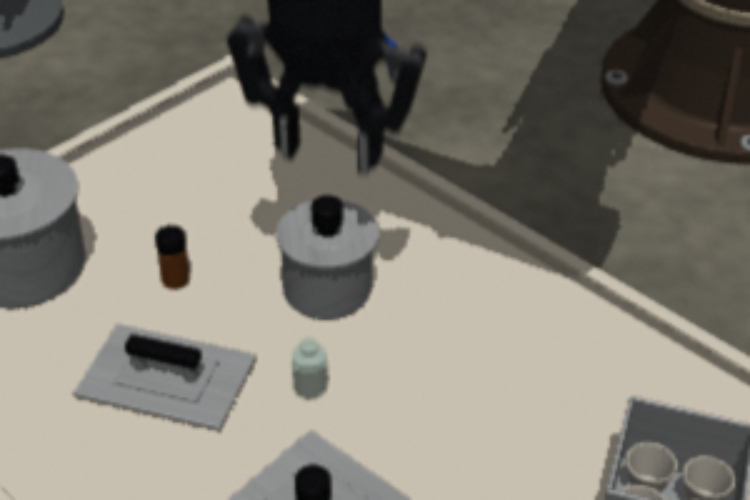

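```bash
python3 go.py 615.8 75.4 150 92.9
```

```text
t 8.75 tcp [463.8 -69.2 140.6] yaw 116.6 gap 0.6 F [4.6 0.3 9. ] q [ 16.   6. -32.   0. -52. -79.]
d [ 61.  200.8  -8.2] w [ 0.5  0.1 23.7]
```

>>> step_arm([
  {"wx": 0,"wy": 0,"wz": 6,"dx": 61,"dy": 200,"dz": -8,"hand": 0.4},
  {"wx": 0,"wy": 0,"wz": 12,"dx": 61,"dy": 200,"dz": -8,"hand": 0.4},
  {"wx": 0,"wy": 0,"wz": 18,"dx": 61,"dy": 200,"dz": -8,"hand": 0.4},
  {"wx": 0,"wy": 0,"wz": 23.7,"dx": 61,"dy": 200,"dz": -8,"hand": 0.4},
  {"wx": 0,"wy": 0,"wz": 23.7,"dx": 61,"dy": 200,"dz": -8,"hand": 0.4},
  {"wx": 0,"wy": 0,"wz": 23.7,"dx": 61,"dy": 200,"dz": -8,"hand": 0.4},
  {"wx": 0,"wy": 0,"wz": 23.7,"dx": 61,"dy": 200,"dz": -8,"hand": 0.4},
  {"wx": 0,"wy": 0,"wz": 23.7,"dx": 61,"dy": 200,"dz": -8,"hand": 0.4},
])

```text
time: 9.42
tcp_pos: [0.6146, 0.0751, 0.149]
orientation: [[-0.052, 0.999, 0.007], [0.999, 0.052, -0.001], [-0.001, 0.007, -1.0]]
wrist_force: [-0.9, -1.1, -1.3]
finger_gap: 0.599
```

```bash
python3 knob.py w7; python3 go.py 615.8 75.4 17 92.9
```

```text
[ 482  236  155   78 2348] [589. 277.] [639.4 282.5  42.1] ((601.0816650390625, 181.346435546875), (243.13487243652344, 60.379783630371094), 72.20162200927734)
[ 526    0   41  102 2077] [546.  49.] [486.7 214.5  42.1] ((499.9930419921875, 144.76815795898438), (62.6341667175293, 161.6822509765625), 10.927538871765137)
[  65  192   75   46 1488] [102. 215.] [610.1 -83.5  40.1] ((581.1989135742188, -22.017608642578125), (15.694901466369629, 198.8603515625), 25.136791229248047)
[ 463  187   53   85 1278] [488. 228.] [605.4 198.8  41.9] ((592.7515258789062, 133.92587280273438), (141.86961364746094, 65.29890441894531), 77.99977111816406)
[  93    0   67   49 1148] [135.  27.] [487.2 -48.3  41.9] ((502.6646728515625, 2.390716552734375), (158.11009216308594, 39.32631301879883), 71.77392578125)
t 9.4667 tcp [614.2  74.5 149.3] yaw 92.9 gap 0.602 F [-0.6 -0.4  0.2] q [  25.   19.  -14.    0.  -57. -112.]
d [  0.9   0.6 132.4] w [0.4 0.1 0. ]
```

View pics/w7.png

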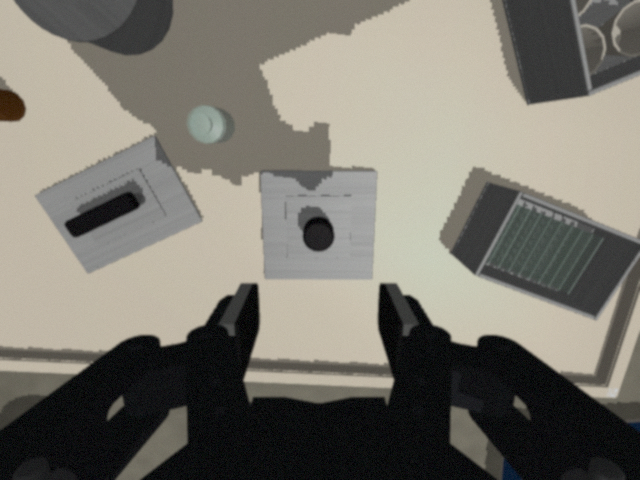

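>>> step_arm([
  {"wx": 0.4,"wy": 0,"wz": 0,"dx": 0.5,"dy": 0,"dz": 40,"hand": 0.4},
  {"wx": 0.4,"wy": 0,"wz": 0,"dx": 0.5,"dy": 0,"dz": 80,"hand": 0.4},
  {"wx": 0.4,"wy": 0,"wz": 0,"dx": 0.5,"dy": 0,"dz": 112,"hand": 0.4},
  {"wx": 0.4,"wy": 0,"wz": 0,"dx": 0.5,"dy": 0,"dz": 126,"hand": 0.4},
  {"wx": 0.4,"wy": 0,"wz": 0,"dx": 0.5,"dy": 0,"dz": 132,"hand": 0.4},
  {"wx": 0.4,"wy": 0,"wz": 0,"dx": 0.5,"dy": 0,"dz": 132,"hand": 0.4},
  {"wx": 0.4,"wy": 0,"wz": 0,"dx": 0.5,"dy": 0,"dz": 132,"hand": 0.9},
  {"wx": 0.4,"wy": 0,"wz": 0,"dx": 0.5,"dy": 0,"dz": 132,"hand": 1},
])

```text
time: 10.13
tcp_pos: [0.6162, 0.0751, 0.0193]
orientation: [[-0.051, 0.999, 0.003], [0.999, 0.051, 0.0], [-0.0, 0.003, -1.0]]
wrist_force: [0.3, -0.6, -0.3]
finger_gap: 0.328
```

>>> step_arm([
  {"wx": 0,"wy": 0,"wz": 0,"dx": 0,"dy": 0,"dz": 0,"hand": 1},
  {"wx": 0,"wy": 0,"wz": 0,"dx": 0,"dy": 0,"dz": 0,"hand": 1},
  {"wx": 0,"wy": 0,"wz": 0,"dx": 0,"dy": 0,"dz": 0,"hand": 1},
  {"wx": 0,"wy": 0,"wz": 0,"dx": 0,"dy": 0,"dz": 0,"hand": 1},
])

```text
time: 10.47
tcp_pos: [0.6164, 0.0752, 0.0198]
orientation: [[-0.051, 0.999, 0.004], [0.999, 0.051, 0.0], [0.0, 0.004, -1.0]]
wrist_force: [0.3, 0.6, -1.2]
finger_gap: 0.253
```

```bash
python3 go.py 457 250 135 115.7; python3 - <<'E'
from h import *
from cell import eyes
# second opinion on square & oblong container rims/angles from scene camera
cal=eyes.calibration("scene");P=cloud(cal,np.load("scene0.npy"));z=P[...,2]
for n,(u0,v0,u1,v1),h in [("sq",(390,300,475,390),.0667),("ob",(320,360,415,465),.0517)]:
    m=np.zeros(z.shape,np.uint8);m[v0:v1,u0:u1]=(abs(z[v0:v1,u0:u1]-h)<.007)
    _,L,S,_=cv2.connectedComponentsWithStats(m);m=(L==1+S[1:,4].argmax())
    p=plane(cal,np.argwhere(m)[:,::-1],h)[:,:2].astype(np.float32)*1000;print(n,cv2.minAreaRect(p))
E
```

```text
t 10.4667 tcp [616.4  75.2  19.8] yaw 92.9 gap 0.253 F [ 0.3  0.6 -1.2] q [  25.   27.  -20.    0.  -42. -112.]
d [ 182.8 -149.7 -115.8] w [  0.2   0.  -22.8]
sq ((461.8045349121094, 250.78448486328125), (91.21373748779297, 83.7823486328125), 25.581737518310547)
ob ((623.2591552734375, 249.97740173339844), (107.16500091552734, 68.62970733642578), 72.16450500488281)
```

>>> step_arm([
  {"wx": 0,"wy": 0,"wz": 0,"dx": 0,"dy": 0,"dz": -20,"hand": 1},
  {"wx": 0,"wy": 0,"wz": 0,"dx": 0,"dy": 0,"dz": -55,"hand": 1},
  {"wx": 0,"wy": 0,"wz": 0,"dx": 0,"dy": 0,"dz": -90,"hand": 1},
  {"wx": 0,"wy": 0,"wz": -6,"dx": 28,"dy": -23,"dz": -116,"hand": 1},
  {"wx": 0,"wy": 0,"wz": -12,"dx": 59,"dy": -48,"dz": -116,"hand": 1},
  {"wx": 0,"wy": 0,"wz": -18,"dx": 91,"dy": -75,"dz": -116,"hand": 1},
  {"wx": 0,"wy": 0,"wz": -22.8,"dx": 122,"dy": -100,"dz": -116,"hand": 1},
  {"wx": 0,"wy": 0,"wz": -22.8,"dx": 152,"dy": -125,"dz": -116,"hand": 1},
])

```text
time: 11.13
tcp_pos: [0.4818, 0.2215, 0.1358]
orientation: [[-0.439, 0.899, 0.004], [0.899, 0.439, 0.001], [-0.001, 0.005, -1.0]]
wrist_force: [0.6, 1.6, -1.6]
finger_gap: 0.255
```

```bash
python3 go.py 457.7 250 135 115.7;python3 - <<'E'
from cell import r,eyes
import cv2
p,d=eyes.camera("wrist");cv2.imwrite("pics/w8.png",p)
E
```

```text
t 11.1333 tcp [481.8 221.5 135.8] yaw 116.0 gap 0.255 F [ 0.6  1.6 -1.6] q [  46.   12.  -25.    0.  -53. -110.]
d [36.1 -9.1  0.7] w [0.3 0.  0.3]
```

View pics/w8.png

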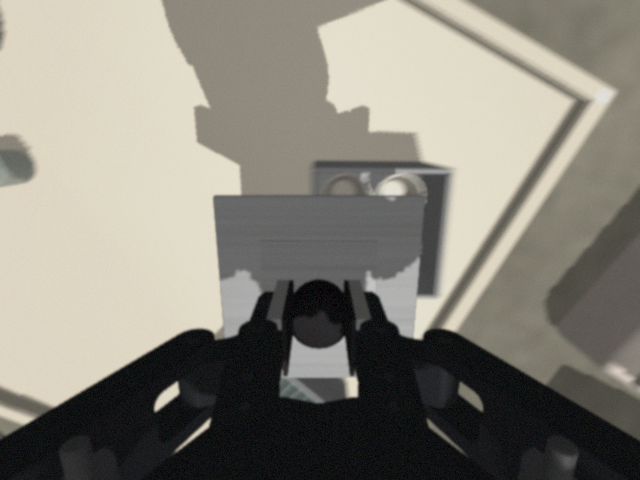

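```bash
python3 go.py 457.6 250 105 115.7
```

```text
t 11.1833 tcp [478.5 225.3 135.8] yaw 115.9 gap 0.253 F [-5.9  1.5 -3.2] q [  47.   12.  -25.    0.  -53. -111.]
d [31.4 -8.2 30.8] w [ 0.3 -0.   0.2]
```

>>> step_arm([
  {"wx": 0.3,"wy": 0,"wz": 0.2,"dx": 31.4,"dy": -8.2,"dz": 0,"hand": 1},
  {"wx": 0.3,"wy": 0,"wz": 0.2,"dx": 31.4,"dy": -8.2,"dz": 10,"hand": 1},
  {"wx": 0.3,"wy": 0,"wz": 0.2,"dx": 31.4,"dy": -8.2,"dz": 25,"hand": 1},
  {"wx": 0.3,"wy": 0,"wz": 0.2,"dx": 31.4,"dy": -8.2,"dz": 30,"hand": 1},
  {"wx": 0.3,"wy": 0,"wz": 0.2,"dx": 31.4,"dy": -8.2,"dz": 31,"hand": 1},
  {"wx": 0.3,"wy": 0,"wz": 0.2,"dx": 31.4,"dy": -8.2,"dz": 31,"hand": 1},
])

```text
time: 11.68
tcp_pos: [0.4576, 0.2496, 0.1047]
orientation: [[-0.434, 0.901, -0.001], [0.901, 0.434, -0.001], [0.0, -0.001, -1.0]]
wrist_force: [-0.3, -0.3, -0.9]
finger_gap: 0.253
```

```bash
python3 go.py 457.6 250 80 115.7;python3 - <<'E'
from cell import r,eyes
import cv2
p,d=eyes.camera("wrist");cv2.imwrite("pics/w9.png",p)
E
```

```text
t 11.6833 tcp [457.6 249.6 104.7] yaw 115.7 gap 0.253 F [-0.3 -0.3 -0.9] q [  50.   13.  -28.   -0.  -49. -114.]
d [ 0.4  0.2 24.7] w [-0.1 -0.   0. ]
```

View pics/w9.png

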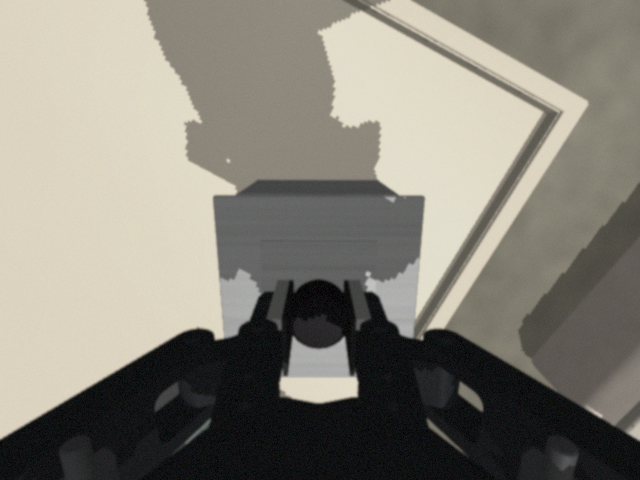

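>>> step_arm([
  {"wx": 0,"wy": 0,"wz": 0,"dx": 0.3,"dy": 0.1,"dz": 12,"hand": 1},
  {"wx": 0,"wy": 0,"wz": 0,"dx": 0.3,"dy": 0.1,"dz": 20,"hand": 1},
  {"wx": 0,"wy": 0,"wz": 0,"dx": 0.3,"dy": 0.1,"dz": 24,"hand": 1},
  {"wx": 0,"wy": 0,"wz": 0,"dx": 0.3,"dy": 0.1,"dz": 25.5,"hand": 1},
  {"wx": 0,"wy": 0,"wz": 0,"dx": 0.3,"dy": 0.1,"dz": 25.7,"hand": 1},
  {"wx": 0,"wy": 0,"wz": 0,"dx": 0.3,"dy": 0.1,"dz": 25.7,"hand": 1},
])

```text
time: 12.23
tcp_pos: [0.4581, 0.2501, 0.0796]
orientation: [[-0.434, 0.901, -0.0], [0.901, 0.434, 0.0], [0.0, -0.0, -1.0]]
wrist_force: [0.5, -0.9, -0.7]
finger_gap: 0.251
```

```bash
python3 go.py 457.6 250 79 115.7
```

```text
t 12.2333 tcp [458.1 250.1  79.6] yaw 115.7 gap 0.251 F [ 0.5 -0.9 -0.7] q [  50.   15.  -30.   -0.  -45. -114.]
d [ 0.1 -0.5  0.6] w [-0. -0. -0.]
```

Then release, lift, and compute the oblong pickup.

>>> step_arm([
  {"wx": 0,"wy": 0,"wz": 0,"dx": 0,"dy": 0,"dz": 0.6,"hand": 1},
  {"wx": 0,"wy": 0,"wz": 0,"dx": 0,"dy": 0,"dz": 0.7,"hand": 0.6},
  {"wx": 0,"wy": 0,"wz": 0,"dx": 0,"dy": 0,"dz": 0.7,"hand": 0.4},
  {"wx": 0,"wy": 0,"wz": 0,"dx": 0,"dy": 0,"dz": 0.7,"hand": 0.4},
  {"wx": 0,"wy": 0,"wz": 0,"dx": 0,"dy": 0,"dz": 0.7,"hand": 0.4},
  {"wx": 0,"wy": 0,"wz": 0,"dx": 0,"dy": 0,"dz": -20,"hand": 0.4},
  {"wx": 0,"wy": 0,"wz": 0,"dx": 0,"dy": 0,"dz": -60,"hand": 0.4},
  {"wx": 0,"wy": 0,"wz": 0,"dx": 0,"dy": 0,"dz": -70,"hand": 0.4},
])

```text
time: 12.9
tcp_pos: [0.4601, 0.2515, 0.1544]
orientation: [[-0.435, 0.901, 0.004], [0.901, 0.435, 0.003], [0.001, 0.005, -1.0]]
wrist_force: [0.8, 0.5, 0.6]
finger_gap: 0.598
```

```bash
python3 - <<'E'
from cell import r,eyes
import cv2
p,d=eyes.camera("scene");cv2.imwrite("pics/s10.png",cv2.resize(p[240:440,280:520],None,fx=3,fy=3))
E
python3 go.py 608.2 -85.3 150 206.8;python3 go.py 608.2 -85.3 150 26.8
```

```text
t 12.95 tcp [460.4 252.  154.9] yaw 115.8 gap 0.596 F [0.6 1.3 1.2] q [  50.   10.  -25.    0.  -55. -114.]
d [-368.   -13.5    4.1] w [  0.4   0.2 -91. ]
t 12.95 tcp [460.4 252.  154.9] yaw 115.8 gap 0.596 F [0.6 1.3 1.2] q [  50.   10.  -25.    0.  -55. -114.]
d [-368.   -13.5    4.1] w [ 0.2 -0.4 89. ]
```

View pics/s10.png

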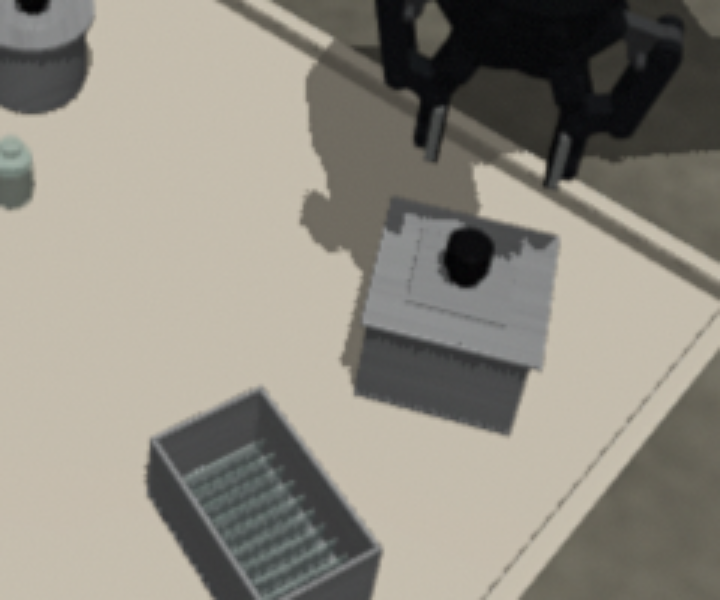

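>>> step_arm([
  {"wx": 0,"wy": 0,"wz": -7,"dx": -368,"dy": -13.5,"dz": 4,"hand": 0.4},
  {"wx": 0,"wy": 0,"wz": -14,"dx": -368,"dy": -13.5,"dz": 4,"hand": 0.4},
  {"wx": 0,"wy": 0,"wz": -21,"dx": -368,"dy": -13.5,"dz": 4,"hand": 0.4},
  {"wx": 0,"wy": 0,"wz": -28,"dx": -368,"dy": -13.5,"dz": 4,"hand": 0.4},
  {"wx": 0,"wy": 0,"wz": -35,"dx": -368,"dy": -13.5,"dz": 4,"hand": 0.4},
  {"wx": 0,"wy": 0,"wz": -42,"dx": -368,"dy": -13.5,"dz": 4,"hand": 0.4},
  {"wx": 0,"wy": 0,"wz": -49,"dx": -368,"dy": -13.5,"dz": 4,"hand": 0.4},
  {"wx": 0,"wy": 0,"wz": -56,"dx": -368,"dy": -13.5,"dz": 4,"hand": 0.4},
])

```text
time: 13.62
tcp_pos: [0.5805, -0.0219, 0.1504]
orientation: [[-0.974, 0.226, 0.007], [0.226, 0.974, 0.005], [-0.005, 0.007, -1.0]]
wrist_force: [2.0, 1.3, 0.6]
finger_gap: 0.598
```

```bash
python3 go.py 608.2 -85.3 150 206.6
```

```text
t 13.6167 tcp [580.5 -21.9 150.4] yaw 166.9 gap 0.598 F [2.  1.3 0.6] q [ 17.  15. -18.  -0. -56. -30.]
d [-41.3 -55.5   0.3] w [  0.3   0.4 -39.7]
```

>>> step_arm([
  {"wx": 0.2,"wy": 0.2,"wz": -7,"dx": -30,"dy": -40,"dz": 0,"hand": 0.4},
  {"wx": 0.2,"wy": 0.3,"wz": -14,"dx": -41.3,"dy": -55.5,"dz": 0,"hand": 0.4},
  {"wx": 0.2,"wy": 0.3,"wz": -21,"dx": -41.3,"dy": -55.5,"dz": 0,"hand": 0.4},
  {"wx": 0.2,"wy": 0.3,"wz": -28,"dx": -41.3,"dy": -55.5,"dz": 0,"hand": 0.4},
  {"wx": 0.2,"wy": 0.3,"wz": -35,"dx": -41.3,"dy": -55.5,"dz": 0,"hand": 0.4},
  {"wx": 0.2,"wy": 0.3,"wz": -39.7,"dx": -41.3,"dy": -55.5,"dz": 0,"hand": 0.4},
  {"wx": 0.2,"wy": 0.3,"wz": -39.7,"dx": -41.3,"dy": -55.5,"dz": 0,"hand": 0.4},
  {"wx": 0.2,"wy": 0.3,"wz": -39.7,"dx": -41.3,"dy": -55.5,"dz": 0,"hand": 0.4},
])

```text
time: 14.28
tcp_pos: [0.6083, -0.0853, 0.1504]
orientation: [[-0.895, -0.446, 0.002], [-0.446, 0.895, 0.001], [-0.003, 0.0, -1.0]]
wrist_force: [-0.7, -0.3, 1.0]
finger_gap: 0.603
```

```bash
python3 go.py 608.2 -85.3 17 206.6; python3 - <<'E'
from cell import r,eyes
from h import *
c=eyes.calibration("wrist");p,d=eyes.camera("wrist");cv2.imwrite("pics/w11.png",p)
P=cloud(c,d);z=P[...,2]
near=np.hypot(P[...,0]-.608,P[...,1]+.085)<.045
m=((z>.03)&(z<.052)&near).astype(np.uint8);q=(P[m>0][:,:2]*1000).astype(np.float32)
m=cv2.medianBlur(m,5);q=plane(c,np.argwhere(m)[:,::-1],.039)[:,:2].astype(np.float32)*1000
print(q.mean(0),cv2.minAreaRect(q),np.median(z[m>0]))
E
```

```text
t 14.2833 tcp [608.3 -85.3 150.4] yaw -153.5 gap 0.603 F [-0.7 -0.3  1. ] q [ 10.  18. -14.  -0. -58.  16.]
d [  0.4   0.  133.4] w [ 0.   0.1 -0.1]
[611.7437  -88.43732] ((611.584228515625, -87.71321868896484), (13.355690002441406, 55.89022445678711), 26.839277267456055) 0.038883108911461295
```

View pics/w11.png

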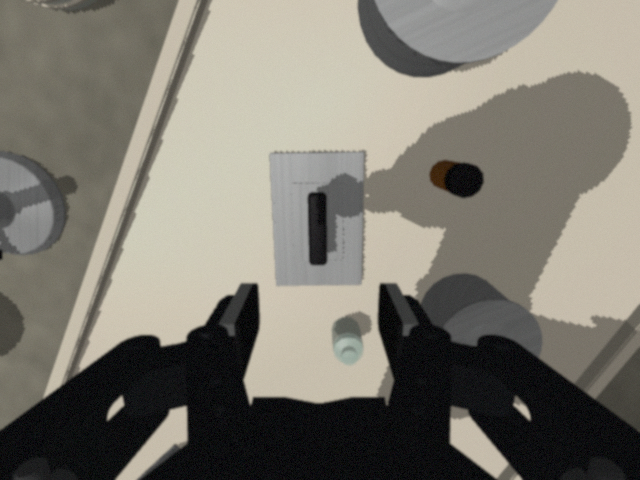

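>>> step_arm([
  {"wx": 0,"wy": 0,"wz": 0,"dx": -0.7,"dy": -1,"dz": 40,"hand": 0.4},
  {"wx": 0,"wy": 0,"wz": 0,"dx": -0.7,"dy": -1,"dz": 80,"hand": 0.4},
  {"wx": 0,"wy": 0,"wz": 0,"dx": -0.7,"dy": -1,"dz": 112,"hand": 0.4},
  {"wx": 0,"wy": 0,"wz": 0,"dx": -0.7,"dy": -1,"dz": 126,"hand": 0.4},
  {"wx": 0,"wy": 0,"wz": 0,"dx": -0.7,"dy": -1,"dz": 132,"hand": 0.4},
  {"wx": 0,"wy": 0,"wz": 0,"dx": -0.7,"dy": -1,"dz": 132,"hand": 0.4},
  {"wx": 0,"wy": 0,"wz": 0,"dx": -0.7,"dy": -1,"dz": 132,"hand": 0.9},
  {"wx": 0,"wy": 0,"wz": 0,"dx": -0.7,"dy": -1,"dz": 132,"hand": 1},
])

```text
time: 15.0
tcp_pos: [0.6109, -0.0855, 0.0201]
orientation: [[-0.895, -0.445, 0.005], [-0.445, 0.895, 0.001], [-0.005, -0.001, -1.0]]
wrist_force: [-1.1, 0.4, 1.4]
finger_gap: 0.33
```

>>> step_arm([
  {"wx": 0,"wy": 0,"wz": 0,"dx": 0,"dy": 0,"dz": 0,"hand": 1},
  {"wx": 0,"wy": 0,"wz": 0,"dx": 0,"dy": 0,"dz": 0,"hand": 1},
  {"wx": 0,"wy": 0,"wz": 0,"dx": 0,"dy": 0,"dz": 0,"hand": 1},
  {"wx": 0,"wy": 0,"wz": 0,"dx": 0,"dy": 0,"dz": 0,"hand": 1},
  {"wx": 0,"wy": 0,"wz": 0,"dx": 0,"dy": 0,"dz": 0,"hand": 1},
])

```text
time: 15.42
tcp_pos: [0.6119, -0.0854, 0.0217]
orientation: [[-0.895, -0.446, 0.007], [-0.446, 0.895, 0.002], [-0.007, -0.002, -1.0]]
wrist_force: [-1.3, 0.7, 7.3]
finger_gap: 0.146
```

```bash
python3 go.py 619.3 248.8 130 162.2
```

```text
t 15.4167 tcp [611.9 -85.4  21.7] yaw -153.5 gap 0.146 F [-1.3  0.7  7.3] q [ 10.  27. -21.  -0. -42.  16.]
d [-156.3  295.6 -107.7] w [ 0.1  0.4 44.3]
```

>>> step_arm([
  {"wx": 0,"wy": 0.4,"wz": 0,"dx": 0,"dy": 0,"dz": -20,"hand": 1},
  {"wx": 0,"wy": 0.4,"wz": 0,"dx": 0,"dy": 0,"dz": -55,"hand": 1},
  {"wx": 0,"wy": 0.4,"wz": 0,"dx": 0,"dy": 0,"dz": -90,"hand": 1},
  {"wx": 0,"wy": 0.4,"wz": 6,"dx": -18,"dy": 34,"dz": -108,"hand": 1},
  {"wx": 0,"wy": 0.4,"wz": 12,"dx": -35,"dy": 66,"dz": -108,"hand": 1},
  {"wx": 0,"wy": 0.4,"wz": 18,"dx": -53,"dy": 100,"dz": -108,"hand": 1},
  {"wx": 0,"wy": 0.4,"wz": 24,"dx": -72,"dy": 136,"dz": -108,"hand": 1},
  {"wx": 0,"wy": 0.4,"wz": 30,"dx": -90,"dy": 170,"dz": -108,"hand": 1},
])

```text
time: 16.08
tcp_pos: [0.6156, 0.1086, 0.1308]
orientation: [[-0.998, 0.067, 0.002], [0.067, 0.998, 0.001], [-0.002, 0.001, -1.0]]
wrist_force: [0.4, -0.1, -1.4]
finger_gap: 0.147
```

```bash
python3 go.py 619.3 248.8 130 162.2
```

```text
t 16.0833 tcp [615.6 108.6 130.8] yaw 176.1 gap 0.147 F [ 0.4 -0.1 -1.4] q [ 28.  20. -14.  -0. -56. -32.]
d [  5.8 140.1   0.9] w [ 0.1  0.1 13.9]
```

>>> step_arm([
  {"wx": 0.1,"wy": 0.1,"wz": 5,"dx": 2,"dy": 38,"dz": 0,"hand": 1},
  {"wx": 0.1,"wy": 0.1,"wz": 10,"dx": 4,"dy": 78,"dz": 0,"hand": 1},
  {"wx": 0.1,"wy": 0.1,"wz": 13.9,"dx": 5.8,"dy": 110,"dz": 0,"hand": 1},
  {"wx": 0.1,"wy": 0.1,"wz": 13.9,"dx": 5.8,"dy": 130,"dz": 0,"hand": 1},
  {"wx": 0.1,"wy": 0.1,"wz": 13.9,"dx": 5.8,"dy": 140,"dz": 10,"hand": 1},
  {"wx": 0.1,"wy": 0.1,"wz": 13.9,"dx": 5.8,"dy": 140,"dz": 30,"hand": 1},
  {"wx": 0.1,"wy": 0.1,"wz": 13.9,"dx": 5.8,"dy": 140,"dz": 35,"hand": 1},
  {"wx": 0.1,"wy": 0.1,"wz": 13.9,"dx": 5.8,"dy": 140,"dz": 35,"hand": 1},
])

```text
time: 16.75
tcp_pos: [0.6179, 0.2471, 0.0935]
orientation: [[-0.952, 0.305, -0.004], [0.305, 0.952, -0.003], [0.003, -0.004, -1.0]]
wrist_force: [-0.3, -0.4, -1.2]
finger_gap: 0.144
```

```bash
python3 go.py 619.3 248.8 68 162.2; python3 - <<'E'
from cell import r,eyes
from h import *
p,d=eyes.camera("wrist");cv2.imwrite("pics/w12.png",p)
p,d=eyes.camera("top");cv2.imwrite("pics/t12.png",p);np.save("t12.npy",d)
p2,d2=eyes.camera("scene");cv2.imwrite("pics/s12.png",cv2.resize(p2[280:470,280:520],None,fx=3,fy=3))
E
```

```text
t 16.75 tcp [617.9 247.1  93.5] yaw 162.2 gap 0.144 F [-0.3 -0.4 -1.2] q [ 39.  26. -10.  -0. -54. -56.]
d [-0.9  2.1 25.5] w [-0.2 -0.2  0. ]
```

View pics/w12.png

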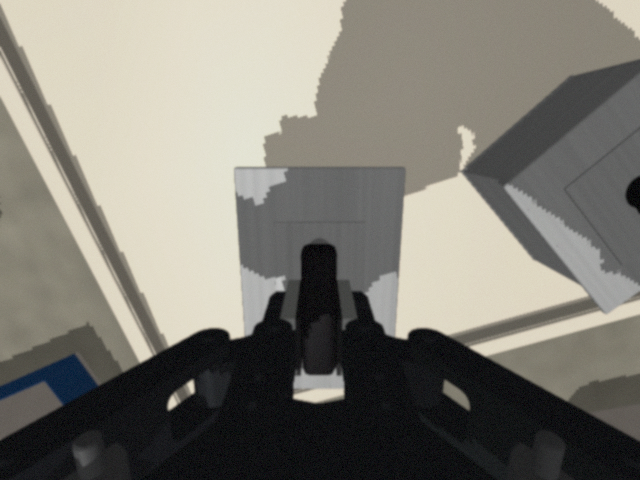

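View pics/s12.png

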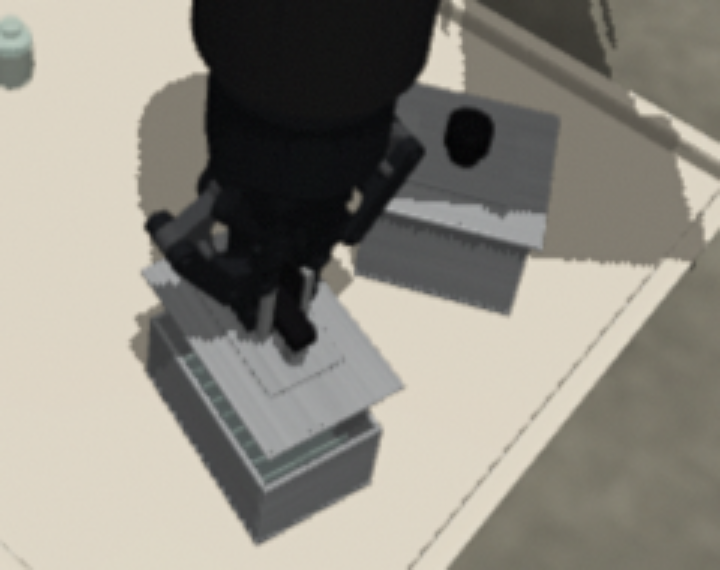

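View pics/t12.png

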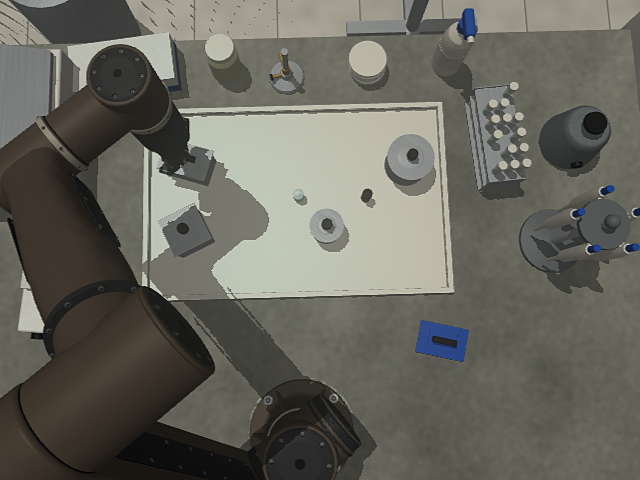

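```bash
python3 - <<'E'
from cell import eyes
from h import *
cal=eyes.calibration("scene")
f=lambda P,z:plane(cal,np.array(P)/3.+280,z)[:,:2]*1000
a=f([(145,272),(270,458),(403,386)],.0825);b=f([(148,318),(260,491),(381,430)],.0517)
c=f([(151,437),(262,388),(381,549),(268,600)],.0517) if 0 else None
for n,p in(("lid",a),("box",b)): print(n,p.round(1).tolist(),"ctr",(p[0]+p[2])/2,"len",np.linalg.norm(p[1]-p[0]),np.linalg.norm(p[2]-p[1]),"ang",np.degrees(np.arctan2(*(p[0]-p[1])[::-1])))
e=(b[0]+b[2])/2-(a[0]+a[2])/2;O=np.array([[-.952,.305],[.305,.952]]);print("box-lid tool xy",O.T@e)
E
```

```text
lid [[636.0, 185.3], [669.8, 289.4], [600.7, 310.8]] ctr [618.34746703 248.07028644] len 109.44385494240065 72.33473750584479 ang -107.9460902786835
box [[638.0, 190.3], [670.0, 287.0], [607.9, 308.6]] ctr [622.94941451 249.44761272] len 101.8919898444784 65.70582134840456 ang -108.30759358989263
box-lid tool xy [-3.96096949  2.7148086 ]
```

```bash
python3 - <<'E'
import cv2
im=cv2.imread("pics/s12.png");cv2.imwrite("pics/s12b.png",cv2.resize(im[230:570,100:460],None,fx=1.7,fy=1.7,interpolation=cv2.INTER_CUBIC))
E
```

```text
(no output)
```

View pics/s12b.png

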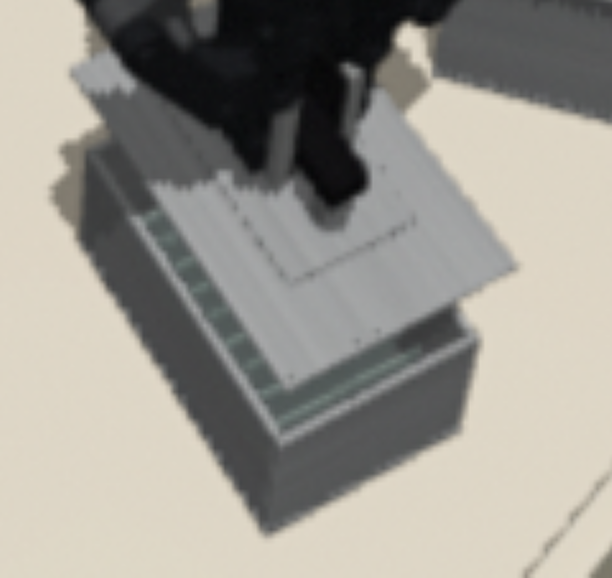

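```bash
python3 go.py 620.5 248.8 67 162.2
```

```text
t 16.9 tcp [619.9 247.9  96.7] yaw 162.2 gap 0.142 F [ 0.5  0.2 -0.3] q [ 39.  26. -10.   0. -54. -56.]
d [-0.3  1.  29.7] w [-0.  0.  0.]
```

>>> step_arm([
  {"wx": 0,"wy": 0,"wz": 0,"dx": -0.5,"dy": 0.5,"dz": 12,"hand": 1},
  {"wx": 0,"wy": 0,"wz": 0,"dx": -0.5,"dy": 0.5,"dz": 21,"hand": 1},
  {"wx": 0,"wy": 0,"wz": 0,"dx": -0.5,"dy": 0.5,"dz": 26,"hand": 1},
  {"wx": 0,"wy": 0,"wz": 0,"dx": -0.5,"dy": 0.5,"dz": 29,"hand": 1},
  {"wx": 0,"wy": 0,"wz": 0,"dx": -0.5,"dy": 0.5,"dz": 29.7,"hand": 1},
  {"wx": 0,"wy": 0,"wz": 0,"dx": -0.5,"dy": 0.5,"dz": 29.7,"hand": 1},
])

```text
time: 17.4
tcp_pos: [0.6205, 0.2481, 0.0667]
orientation: [[-0.952, 0.305, 0.0], [0.305, 0.952, -0.001], [-0.0, -0.001, -1.0]]
wrist_force: [0.8, -0.2, -0.6]
finger_gap: 0.147
```

```bash
python3 go.py 620.3 248.6 66 162.2
```

```text
t 17.4 tcp [620.5 248.1  66.7] yaw 162.2 gap 0.147 F [ 0.8 -0.2 -0.6] q [ 38.  28. -11.   0. -51. -56.]
d [0.4 0.4 0.7] w [-0.  0.  0.]
```

>>> step_arm([
  {"wx": 0,"wy": 0,"wz": 0,"dx": 0,"dy": 0,"dz": 0.7,"hand": 1},
  {"wx": 0,"wy": 0,"wz": 0,"dx": 0,"dy": 0,"dz": 0.7,"hand": 0.7},
  {"wx": 0,"wy": 0,"wz": 0,"dx": 0,"dy": 0,"dz": 0.7,"hand": 0.5},
  {"wx": 0,"wy": 0,"wz": 0,"dx": 0,"dy": 0,"dz": 0.7,"hand": 0.5},
  {"wx": 0,"wy": 0,"wz": 0,"dx": 0,"dy": 0,"dz": 0.7,"hand": 0.5},
  {"wx": 0,"wy": 0,"wz": 0,"dx": 0,"dy": 0,"dz": -20,"hand": 0.5},
  {"wx": 0,"wy": 0,"wz": 0,"dx": 0,"dy": 0,"dz": -60,"hand": 0.5},
  {"wx": 0,"wy": 0,"wz": 0,"dx": 0,"dy": 0,"dz": -100,"hand": 0.5},
])

```text
time: 18.07
tcp_pos: [0.6196, 0.2475, 0.1664]
orientation: [[-0.952, 0.306, -0.003], [0.306, 0.952, -0.003], [0.002, -0.004, -1.0]]
wrist_force: [1.0, 1.5, 0.6]
finger_gap: 0.498
```

```bash
python3 go.py 400 330 300 162.2
```

```text
t 18.0667 tcp [619.6 247.5 166.4] yaw 162.2 gap 0.498 F [1.  1.5 0.6] q [ 38.  22.  -5.   0. -63. -56.]
d [ 234.5   10.9 -133.2] w [-0.2 -0.1  0. ]
```

>>> step_arm([
  {"wx": 0,"wy": 0,"wz": 0,"dx": 0,"dy": 0,"dz": -40,"hand": 0.5},
  {"wx": 0,"wy": 0,"wz": 0,"dx": 0,"dy": 0,"dz": -80,"hand": 0.5},
  {"wx": 0,"wy": 0,"wz": 0,"dx": 0,"dy": 0,"dz": -120,"hand": 0.5},
  {"wx": 0,"wy": 0,"wz": 0,"dx": 0,"dy": 0,"dz": -150,"hand": 0.5},
  {"wx": 0,"wy": 0,"wz": 0,"dx": 0,"dy": 0,"dz": -160,"hand": 0.5},
])

```text
time: 18.48
tcp_pos: [0.6216, 0.2484, 0.3333]
orientation: [[-0.952, 0.305, 0.005], [0.305, 0.952, 0.001], [-0.004, 0.002, -1.0]]
wrist_force: [-0.2, -0.8, 0.7]
finger_gap: 0.498
```

```bash
python3 go.py 520 -250 330 162.2; python3 go.py 420 -500 330 162.2
python3 - <<'E'
from cell import r,eyes
import cv2
p,d=eyes.camera("scene");cv2.imwrite("pics/s13.png",cv2.resize(p[200:470,100:520],None,fx=1.9,fy=1.9))
E
```

```text
t 18.4833 tcp [621.6 248.4 333.3] yaw 162.2 gap 0.498 F [-0.2 -0.8  0.7] q [ 39.  17.   9.   0. -81. -56.]
d [ -55.4 -505.6    2.3] w [0.1 0.2 0. ]
t 18.4833 tcp [621.6 248.4 333.3] yaw 162.2 gap 0.498 F [-0.2 -0.8  0.7] q [ 39.  17.   9.   0. -81. -56.]
d [ -36.5 -774.2    1.5] w [0.1 0.2 0. ]
```

View pics/s13.png

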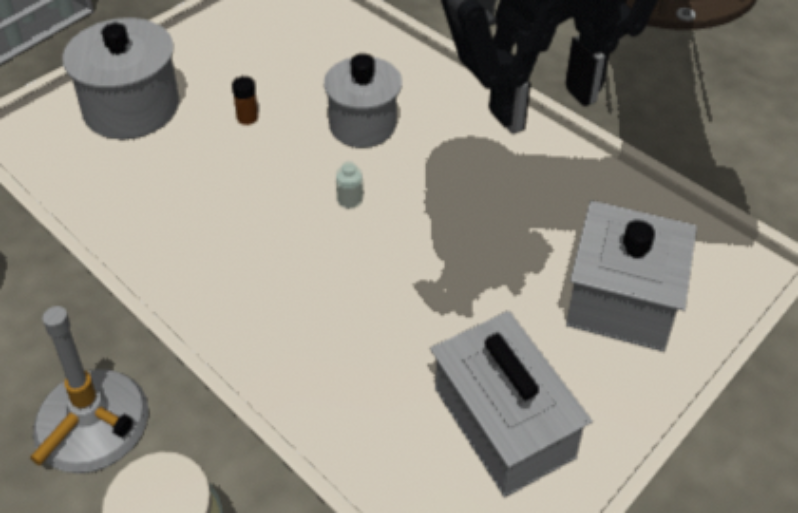

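>>> step_arm([
  {"wx": 0,"wy": 0,"wz": 0,"dx": -37,"dy": -774,"dz": 0,"hand": 0.5},
  {"wx": 0,"wy": 0,"wz": 0,"dx": -37,"dy": -774,"dz": 0,"hand": 0.5},
  {"wx": 0,"wy": 0,"wz": 0,"dx": -37,"dy": -774,"dz": 0,"hand": 0.5},
  {"wx": 0,"wy": 0,"wz": 0,"dx": -37,"dy": -774,"dz": 0,"hand": 0.5},
  {"wx": 0,"wy": 0,"wz": 0,"dx": -37,"dy": -774,"dz": 0,"hand": 0.5},
  {"wx": 0,"wy": 0,"wz": 0,"dx": -37,"dy": -774,"dz": 0,"hand": 0.5},
  {"wx": 0,"wy": 0,"wz": 0,"dx": -37,"dy": -774,"dz": 0,"hand": 0.5},
  {"wx": 0,"wy": 0,"wz": 0,"dx": -37,"dy": -774,"dz": 0,"hand": 0.5},
])

```text
time: 19.2
tcp_pos: [0.5328, -0.0757, 0.3279]
orientation: [[-0.952, 0.305, 0.004], [0.305, 0.952, 0.001], [-0.004, 0.003, -1.0]]
wrist_force: [1.2, -0.8, 0.4]
finger_gap: 0.501
```

```bash
python3 go.py 380 -540 340 162.2
```

```text
t 19.2 tcp [532.8 -75.7 327.9] yaw 162.2 gap 0.501 F [ 1.2 -0.8  0.4] q [ 13.   5.  -8.  -0. -78. -31.]
d [   3.9 -488.7  -13.4] w [0.1 0.2 0. ]
```

>>> step_arm([
  {"wx": 0,"wy": 0,"wz": 0,"dx": 4,"dy": -488,"dz": -13,"hand": 0.5},
  {"wx": 0,"wy": 0,"wz": 0,"dx": 4,"dy": -488,"dz": -13,"hand": 0.5},
  {"wx": 0,"wy": 0,"wz": 0,"dx": 4,"dy": -488,"dz": -13,"hand": 0.5},
  {"wx": 0,"wy": 0,"wz": 0,"dx": 4,"dy": -488,"dz": -13,"hand": 0.5},
  {"wx": 0,"wy": 0,"wz": 0,"dx": 4,"dy": -488,"dz": -13,"hand": 0.5},
  {"wx": 0,"wy": 0,"wz": 0,"dx": 4,"dy": -488,"dz": -13,"hand": 0.5},
  {"wx": 0,"wy": 0,"wz": 0,"dx": 4,"dy": -488,"dz": -13,"hand": 0.5},
  {"wx": 0,"wy": 0,"wz": 0,"dx": 4,"dy": -488,"dz": -13,"hand": 0.5},
])

```text
time: 19.87
tcp_pos: [0.4282, -0.392, 0.3355]
orientation: [[-0.952, 0.305, 0.004], [0.305, 0.952, 0.002], [-0.003, 0.003, -1.0]]
wrist_force: [1.5, -0.3, -0.1]
finger_gap: 0.502
```

```bash
python3 go.py 380 -540 340 162.2
```

```text
t 19.8667 tcp [ 428.2 -392.   335.5] yaw 162.3 gap 0.502 F [ 1.5 -0.3 -0.1] q [-23.   9.  -2.  -0. -79.   6.]
d [   0.7 -155.6   -4.9] w [0.2 0.2 0.1]
```

>>> step_arm([
  {"wx": 0,"wy": 0,"wz": 0,"dx": 0,"dy": -155,"dz": -5,"hand": 0.5},
  {"wx": 0,"wy": 0,"wz": 0,"dx": 0,"dy": -155,"dz": -5,"hand": 0.5},
  {"wx": 0,"wy": 0,"wz": 0,"dx": 0,"dy": -155,"dz": -5,"hand": 0.5},
  {"wx": 0,"wy": 0,"wz": 0,"dx": 0,"dy": -155,"dz": -5,"hand": 0.5},
  {"wx": 0,"wy": 0,"wz": 0,"dx": 0,"dy": -155,"dz": -5,"hand": 0.5},
  {"wx": 0,"wy": 0,"wz": 0,"dx": 0,"dy": -155,"dz": -5,"hand": 0.5},
  {"wx": 0,"wy": 0,"wz": 0,"dx": 0,"dy": -155,"dz": -5,"hand": 0.5},
  {"wx": 0,"wy": 0,"wz": 0,"dx": 0,"dy": -155,"dz": -5,"hand": 0.5},
])

```text
time: 20.53
tcp_pos: [0.3811, -0.5389, 0.3398]
orientation: [[-0.953, 0.304, 0.004], [0.304, 0.953, 0.002], [-0.003, 0.003, -1.0]]
wrist_force: [0.3, 0.6, -0.0]
finger_gap: 0.5
```

```bash
python3 - <<'E'
from cell import r,eyes
from h import *
np.set_printoptions(precision=2,suppress=True)
p,d=eyes.camera("top");cv2.imwrite("pics/t14.png",cv2.resize(p[90:310,130:470],None,fx=2.3,fy=2.3))
cal=eyes.calibration("top");P=cloud(cal,d);f=.0017
for n,x,y,h in [("big",.6105,-.2645,.075),("small",.460,-.0693,.060),("square",.457,.250,.065),("oblong",.6193,.2488,.05)]:
    near=np.hypot(P[...,0]-x,P[...,1]-y)<.075
    q=P[near];t=q[abs(q[:,2]-(f+h+.003))<.005]
    c=np.linalg.lstsq(np.c_[t[:,0]-x,t[:,1]-y,np.ones(len(t))],t[:,2],rcond=None)[0]
    m=(near&(abs(P[...,2]-(f+h+.003))<.006)).astype(np.uint8)
    m=cv2.morphologyEx(m,cv2.MORPH_CLOSE,np.ones((3,3),np.uint8));m=cv2.morphologyEx(m,cv2.MORPH_OPEN,np.ones((3,3),np.uint8))
    cn=max(cv2.findContours(m,cv2.RETR_EXTERNAL,cv2.CHAIN_APPROX_NONE)[0],key=cv2.contourArea)[:,0]
    w=plane(cal,cn,f+h+.003)[:,:2].astype(np.float32)*1000
    print(n,"top z-expected mm",(c[2]-f-h-.003)*1000,"tilt deg",np.degrees(c[:2]),cv2.minAreaRect(w) if n in("square","oblong") else cv2.fitEllipse(w))
E
```

```text
big top z-expected mm 0.1977164388522355 tilt deg [-0.13  0.21] ((610.5509033203125, -264.0877990722656), (105.70623779296875, 106.79415130615234), 41.82011032104492)
small top z-expected mm 0.11403586411319871 tilt deg [-0.25 -0.05] ((460.2997741699219, -68.22772979736328), (75.95720672607422, 76.37969970703125), 11.508526802062988)
square top z-expected mm 0.190086697095959 tilt deg [ 0.04 -0.01] ((458.0528259277344, 251.53793334960938), (91.63360595703125, 91.3326416015625), 25.74526023864746)
oblong top z-expected mm -0.05040498830646573 tilt deg [-0.1  -0.01] ((618.8995361328125, 248.09902954101562), (111.54518127441406, 74.05290222167969), 72.4754867553711)
```

View pics/t14.png

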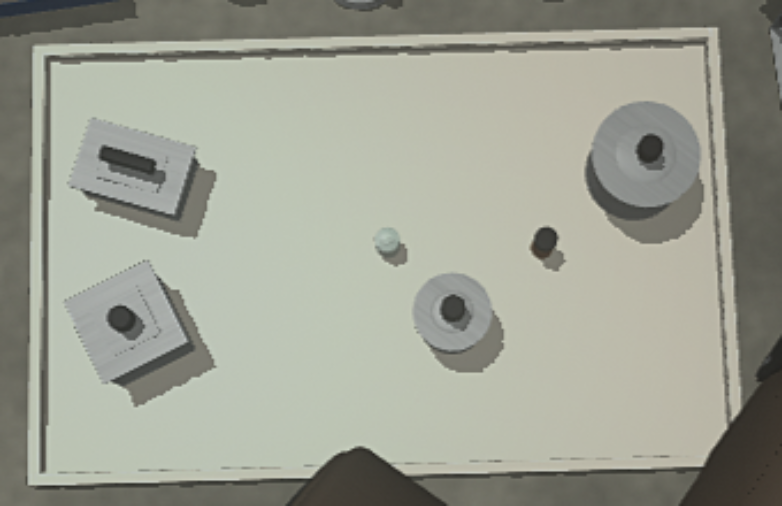

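All four lids are at home height (within 0.2 mm), with tilt of 0.25° or less, yaw within 0.3° and centres within 2 mm. The bottle and vial are still upright, so I'm handing in.

```bash
python3 -c "
from cell import ticket
print(ticket.finish_job())"
```

```text
the job is handed in; nothing more can be done
None
```

All four lids are back on their own containers, knob or handle up, placed in the order big round, small round, square, oblong. I handed the job in at about 20.6 s of the 99 s allowed. For the oblong I used the grey lid on the tray, not the blue lookalike on the work surface.

**Last checks, from the top camera with the arm clear:**
- **Height and tilt:** every lid's plate is within 0.2 mm of its home height and tilted 0.25° or less.
- **Squareness:** the square and oblong lids are within about 0.3° of the angles I measured for their containers at the start.
- **Centring:** every lid is within about 2 mm of the container centre I measured at the start; the square is the furthest out at 1.9 mm. The play is 7 mm.
- **Bottle and vial:** both are still standing in the last top picture, and none of my moves went close to them. I didn't re-measure their positions.

**What disagreed or stood out:**
- **Cameras:** the wrist and top cameras differed by about 2 mm on the big lid's knob and 4 mm on the oblong lid's handle. I aimed between them, well inside the play.
- **Force:** while the jaws closed on the oblong handle I read about 7 N upward at the wrist, probably the fingertips touching the lid's plate.

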